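# Set the rack slide to the blue block, taking up its slack

### The job

Use the black knob of the lever to draw the red jaw back until the blue setting block fits, stand the blue block on the rail between the red jaw and the anvil's dark stop pad, then bring the jaw up with the lever until you feel the block gently but firmly nipped flush between the two. The worn lever drive has slack: make the last movement a closing one and leave the slack taken up that way (if it gets too tight, back well off and come up again). Never squeeze the block hard, and leave the other blocks, the tools, the red bottle and the tape roll where they are.

Things in the scene. Friction and masses are not known exactly. Their poses are not given: they have to be found in the camera images.
- fixture: Lever-fed slide screwed to the bench: dark base plate 150 x 260 mm, with an aluminium rail 40 mm wide running along its y. Origin: on the lever's pivot axis at bench height; axes x (from pivot to rail), y (along the rail, from jaw to anvil, the closing direction), z up. Rail centre line at x = 60 mm, rail top at z = 30 mm. Pivot, pinion and lever bar stay below z = 37 mm.
- anvil: Fixed steel anvil on the rail, 36 mm wide (x), 26 mm long, top 70 mm above the bench. Origin: on the rail top, mid of its face towards the jaw; axes as the fixture's; it lies at +y of its origin. Before that face stands its dark stop pad (30 mm wide, 34 high) on a screw, its front 8 to 20 mm ahead of the face (to -y): set differently each time, not measured, so the nip must be felt. It does not yield.
- jaw: Red jaw sliding on the rail, 36 mm wide (x), 30 mm long, top 70 mm above the bench. Origin: on the rail top, mid of its face towards the anvil; axes as the fixture's; +y closes. At first 24 to 36 mm from the anvil's face: no room for the block before the pad. Stays where the drive leaves it; opens to over 75 mm from the anvil's face. Squeezing the block over 30 N spoils it; 5 to 20 N is right.
- knob (a point): Mid-height of the black upright knob post, 18 mm across, at the free end of the lever, 90 mm from the pivot axis. Point is 62.5 mm above the bench; the post's top is at 84.5 mm, the steel lever bar below it ends at 33.5 mm. Seen from above, turning the lever counter-clockwise closes the jaw: while the lever points to the fixture's -x the knob goes to its -y, opposite to the jaw.
- pinion (a joint): Angle of the brass pinion under the lever, which drives the jaw by 32 mm per rad; grows as the jaw closes (0 fully open, 2.25 the end). Its friction takes about 4 to 7 N at the knob to move, and holds the jaw where it is; a squeeze of 10 N on the block shows as only 2 to 3.5 N more at the knob.
- lever (a joint): Slack of the worn drive: angle of the lever against the pinion. 0: against the opening side, 0.22 rad: against the closing side (taken up for closing). In between the lever swings with little force (under 1 N) and moves nothing. The lever points to the fixture's -x when pinion + lever angle is 1.35 rad.
- block_blue_mid (a point): Centre of the blue setting block: 34 mm (own x) by about 30 mm (own y, the thickness to be nipped) by 45 mm high, 0.1 to 0.2 kg, painted aluminium; point is 22.5 mm above its foot. It stands on the tray, its foot 8 mm above the bench, its y roughly along the row of blocks. On the rail its y goes along the fixture's y.
- block_yellow_mid (a point): Centre of the yellow block (34 x 22 x 45 mm high), standing on the same black tray; centres are about 62 mm apart and the order varies. Leave alone.
- block_grey_mid (a point): Centre of the bare metal block (34 x 38 x 45 mm high), on the same tray. Leave alone.
- threadlock: Small red bottle, 38 mm across, 105 mm high, standing; origin under its foot. Leave alone.
- wrench: Wrench lying on the bench to the right; origin at its middle on the bench. Leave alone.
- driver: Orange-handled screwdriver lying on the bench to the right; origin at its middle on the bench. Leave alone.
- tape: White tape roll, 90 mm across, 50 mm high, standing on its rim face; origin under its centre. Leave alone.
There are look-alikes about, which are no part of the job. Of the things shaped like the part that bears block_blue_mid, the blue one is meant.

How it is judged:
By the outcome, as a careful person would: the job done as asked, in the order asked, and still so for the second after the job is handed in, with the robot touching nothing.
It also fails if it takes over 72 s, if anything falls off the work surface, if the arm or the gripper's body presses on something with over 40 N, if the wrist force passes 120 N, or if a joint passes its speed limit or range.

### The arm

A 6-joint arm with a two-finger parallel gripper is mounted at the origin on the work surface. World frame = base frame: x ahead of the robot, y to its left, z up, the work surface at z = 0. Lengths are in mm, angles in rad, forces in N, time in s.
With the tool pointing down it reaches from about 375 to 750 mm from the base axis. Payload 9 kg.
Tool frame: the origin (TCP) lies at the centre of the arm's flange, where the gripper is bolted on; the fingertips stand 173 mm ahead of it and the grasp point (between the pads) lies 155 mm ahead of it; x points along the fingers, z is the direction in which the jaws open and shut, and the axes are right-handed (so a half turn about x gives the same grasp; the last joint's range is limited). The gripper opens to 85 mm and grips with 20 to 120 N. Pads are 22 mm wide; open, the fingers measure 114 mm over their backs; the gripper's body (76 mm by 85 mm) begins 54 mm behind the grasp point. The pads swing forward as they close: fully open they stand 13 mm farther back than shut.
Start: joints at [-1.479, 0.104, 0.097, 1.564, 0, 1.353], TCP at [182.929, -571.449, 404.731] pointing down, gripper open.
Joint ranges: [-2.99, 2.99], [-0.84, 1.86], [-1.1, 1.16], [-1.84, 2.11], [-1.51, 1.56], [-3.14, 3.14]. Speed limits (rad/s): [2.22, 2.22, 2.57, 3.14, 3.14, 3.14].

### API

Orientations are given as [roll, pitch, yaw] about the fixed x, y, z axes, in that order (R = Rz(yaw) Ry(pitch) Rx(roll)).
In Python, from workcell import manip, viewer, models gives the robot as it stands.
- The arm moves only by the tool servo_tool, never from a script. Its argument "moves" is text: rows parted by semicolons, each of 7 numbers parted by spaces: the turn, a rotation vector about the tool's x, y, z in rad, then the shift along the tool's x, y, z in mm, then the closure, from 0 (fully open) to 1 (shut). A call has 1 to 5 rows; each row is the pose to reach, as a shift and turn from the pose commanded when the call began, along the tool's axes at that moment; what a row does not reach only later rows make up. A row lasts 1/8 s, in which the tool goes at most 62.5 mm and 10.7 degrees, less where a joint would pass 70% of its speed; a pose out of reach is approached as far as the arm can. A call with a gripper value outside its range is refused whole. The fingers move at their own pace and stop on an object; the grip force is fixed at half the most. Time passes only in rows, so rows that repeat a pose let the fingers close. It gives the time, the measured TCP pose, the force and the opening at its end, in the units of the state.
- manip.get_obs(): the state, without advancing time (a new reading comes with each control period).
- viewer.grab_frame(name): name is "scene" or "top" or "wrist"; returns a dict with "image" (480x640x3 uint8, red, green, blue), "depth" (480x640 float32, mm along the optical axis (not along the pixel's ray), 0 where there is no reading), "intrinsics" (3x3 intrinsics, pixels), "R" (3x3) and "t" (3): a world point X has camera coordinates R X + t. Camera axes: x right, y down, z forward; pixel columns grow to the right and rows downward; lengths in mm; the calibration is good to about 2 mm. A picture is of the moment at which its call begins.
- manip.job_done(): hands the job in, once; it reports no verdict.
Trained networks look in a picture, given as the dict that the camera call returned (one of the last four; its "shot" number tells which), for a name from the list of things; names that differ only in an ending like _2 or _b are one class to them, and where a whole thing is asked for, a point or a joint stands for the part that bears it (a point fixed in the world has none). Each returns a list of dicts, best first, with "confidence" (0 to 1); they miss things now and then, are a little off and sometimes report something else, mostly with a low value. They report only what shows in the picture. A call takes as long as a camera call. They do not tell look-alikes from the thing itself.
- models.boxes_of(picture, thing): "extent" ([left, top, right, bottom] in pixels, round what is visible of it).
- models.trace(picture, thing): "mask" (480x640 bool, what is visible of it) and "extent" ([left, top, right, bottom] in pixels, round what is visible of it).
The state is a dict: "t": time; "joints": joint angles; "joint_vel": joint speeds; "joint_torque": joint torques, N m; "tcp_pos": TCP position; "tool_rot": TCP orientation; "contact_force": force on the tool from outside, world axes, zero at the start; "moment": the same for the moment, N m; "width": finger opening in mm.
Only numpy, scipy, OpenCV 4.12 (cv2) and the standard library are available. Lean on these libraries where they do the work, as an engineer would, in place of code of your own. Each camera call takes 0.05 s, during which the arm holds its last target.

## Working session

There is one attempt and no reset: what is moved stays moved. The work goes in short steps, Python scripts to look and compute and a tool call to move; the robot and the scene stay as the last step left them, time stands still between calls to the robot, and variables do not carry over. Pictures are saved under pics/ and viewed, and the job is handed in when it is done.

Besides the shell and the picture viewer there is one more tool, called after "Call:" as a command line: name --argument value ..., lists and objects as JSON in quotes. servo_tool: Moves the arm, as the interface text tells. Its arguments: {"type":"object","properties":{"moves":{"type":"string"}},"required":["moves"]}

```bash
mkdir -p pics; ls; cat > h.py <<'E'
import numpy as np, cv2, pickle
from workcell import manip, viewer, models
def grab(name,fn=None):
    p=viewer.grab_frame(name)
    if fn: cv2.imwrite('pics/'+fn,cv2.cvtColor(p['image'],cv2.COLOR_RGB2BGR))
    return p
def world(p,u,v,d=None):
    K=p['intrinsics']
    if d is None: d=p['depth'][int(v),int(u)]
    c=np.array([(u-K[0,2])/K[0,0]*d,(v-K[1,2])/K[1,1]*d,d])
    return p['R'].T@(c-p['t'])
def cloud(p):
    K=p['intrinsics'];d=p['depth']
    v,u=np.mgrid[0:480,0:640]
    c=np.stack([(u-K[0,2])/K[0,0]*d,(v-K[1,2])/K[1,1]*d,d],-1)
    return (c-p['t'])@p['R']
def proj(p,X):
    c=p['R']@np.array(X)+p['t'];q=p['intrinsics']@c
    return q[:2]/q[2]
def st():
    o=manip.get_obs()
    for k in o: print(k,np.round(o[k],3))
    return o
E
python3 - <<'E'
from h import *
st()
for n in ('scene','top'):
    p=grab(n,n+'1.png'); pickle.dump(p,open(n+'1.pkl','wb'))
    print(n,np.round(p['R'],3).tolist(),np.round(p['t'],1),np.round(p['intrinsics'],1).tolist())
    for t in ['fixture','anvil','jaw','knob','block_blue_mid','threadlock','tape','wrench','driver']:
        r=models.boxes_of(p,t)
        print(n,t,[(np.round(x['extent']).tolist(),round(x['confidence'],2)) for x in r[:4]])
E
```

```text
pics
t 0.0
joints [-1.479  0.105  0.096  1.564 -0.     1.353]
joint_vel [-0.    -0.     0.002 -0.     0.     0.001]
joint_torque [-1.0000e-03 -5.5693e+01  5.0365e+01  1.7000e-02 -0.0000e+00  0.0000e+00]
tcp_pos [ 182.913 -571.322  403.886]
tool_rot [2.934 1.569 1.673]
contact_force [-0.563  0.13  -0.587]
moment [ 0.018 -0.016  0.055]
width 85.616
scene [[-0.655, 0.756, 0.005], [0.522, 0.457, -0.72], [-0.547, -0.469, -0.694]] [ 406.3 -234.  1365.3] [[469.7, 0.0, 320.3], [0.0, 469.7, 229.1], [0.0, 0.0, 1.0]]
scene fixture [([237.0, 180.0, 355.0, 290.0], 0.66), ([210.0, 158.0, 250.0, 192.0], 0.33)]
scene anvil [([301.0, 189.0, 320.0, 233.0], 0.65), ([296.0, 236.0, 326.0, 267.0], 0.59)]
scene jaw [([278.0, 223.0, 302.0, 255.0], 0.65)]
scene knob [([300.0, 187.0, 319.0, 232.0], 0.74)]
scene block_blue_mid [([394.0, 238.0, 412.0, 257.0], 0.89), ([535.0, 302.0, 565.0, 333.0], 0.73), ([451.0, 275.0, 475.0, 305.0], 0.6), ([371.0, 291.0, 391.0, 317.0], 0.56)]
scene threadlock [([278.0, 291.0, 299.0, 336.0], 0.72)]
scene tape []
scene wrench [([210.0, 155.0, 249.0, 191.0], 0.62)]
scene driver [([159.0, 167.0, 216.0, 199.0], 0.71)]
top [[0.048, -0.999, 0.003], [-0.976, -0.047, -0.214], [0.214, 0.007, -0.977]] [-40.5 605.  946.9] [[438.2, 0.0, 321.6], [0.0, 438.2, 247.4], [0.0, 0.0, 1.0]]
top fixture [([308.0, 230.0, 418.0, 311.0], 0.57)]
top anvil []
top jaw [([335.0, 238.0, 373.0, 260.0], 0.58)]
top knob [([352.0, 272.0, 376.0, 312.0], 0.6), ([294.0, 172.0, 310.0, 194.0], 0.48)]
top block_blue_mid [([241.0, 234.0, 264.0, 255.0], 0.78), ([192.0, 286.0, 209.0, 305.0], 0.72), ([352.0, 268.0, 378.0, 316.0], 0.71), ([118.0, 306.0, 145.0, 329.0], 0.7)]
top threadlock [([293.0, 173.0, 310.0, 193.0], 0.87)]
top tape [([207.0, 177.0, 246.0, 220.0], 0.79)]
top wrench [([454.0, 281.0, 528.0, 308.0], 0.94)]
top driver [([462.0, 246.0, 542.0, 262.0], 0.96), ([191.0, 288.0, 208.0, 305.0], 0.49)]
```

View pics/scene1.png

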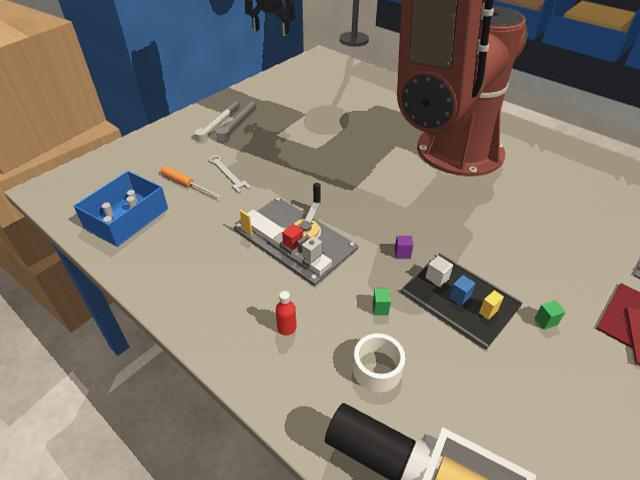

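View pics/top1.png

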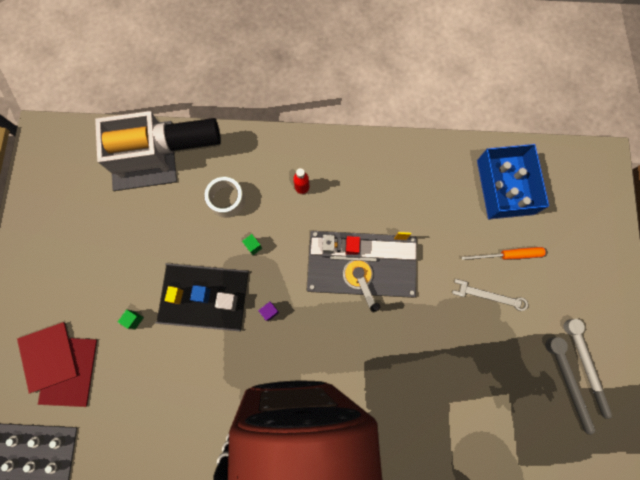

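```bash
python3 - <<'E'
from h import *
for n,(x0,y0,x1,y1) in {'top':(100,160,440,340),'scene':(220,170,540,350)}.items():
    p=pickle.load(open(n+'1.pkl','rb'))
    im=cv2.cvtColor(p['image'],cv2.COLOR_RGB2BGR)[y0:y1,x0:x1]
    cv2.imwrite(f'pics/{n}_crop.png',cv2.resize(im,None,fx=2.35,fy=2.35,interpolation=cv2.INTER_CUBIC))
p=pickle.load(open('top1.pkl','rb'));W=cloud(p);im=p['image'].astype(int)
Z=W[...,2];roi=np.zeros(Z.shape,bool);roi[220:330,290:430]=1
def rep(name,m):
    q=W[m]; print(name,m.sum(),'mean',np.round(q.mean(0),1),'min',np.round(np.percentile(q,3,0),1),'max',np.round(np.percentile(q,97,0),1))
    if m.sum()>10: print('  rect',cv2.minAreaRect(q[:,:2].astype(np.float32)))
print('bench z',np.median(Z[330:350,260:330]))
red=(im[...,0]>130)&(im[...,1]<60)
rep('jawtop',roi&red&(Z>60)&(Z<80))
grey=roi&~red&(Z>60)&(Z<80); 
a=grey.copy();a[:,335:]=0;rep('anviltop',a)
k=grey.copy();k[:,:355]=0;k[:265]=0;rep('knob',roi&(Z>75)&(Z<95))
rep('railtop',roi&(Z>24)&(Z<35)&(im.min(-1)>150))
roi2=np.zeros(Z.shape,bool);roi2[260:330,155:250]=1
t=roi2&(Z>42)&(Z<62)
blue=t&(im[...,2]>im[...,0]+40);rep('blue',blue)
rep('yellow',t&(im[...,2]<im[...,0]-60))
x=t&(abs(im[...,2]-im[...,0])<40);rep('grey',x)
rep('tray',roi2&(Z>4)&(Z<12)&(im.max(-1)<60))
rep('base',roi&(Z>3)&(Z<20)&(im.max(-1)<110))
E
```

```text
bench z 1.3400896294444857
jawtop 203 mean [617.  -81.6  71.5] min [599.9 -96.6  67.8] max [633.2 -67.4  74.7]
  rect ((617.2938232421875, -82.03797149658203), (30.046630859375, 36.32020568847656), 88.7772445678711)
anviltop 182 mean [616.6 -25.7  71.8] min [599.7 -37.6  65.6] max [634.7 -13.7  76.8]
  rect ((617.8609008789062, -26.50917625427246), (27.055816650390625, 37.08727264404297), 88.71615600585938)
knob 73 mean [ 514.4 -111.2   82.5] min [ 467.5 -144.1   75.6] max [625.  -23.3  88. ]
  rect ((574.3369140625, -89.56072998046875), (152.99009704589844, 187.8778076171875), 76.8280029296875)
railtop 1053 mean [ 609.3 -137.9   30.9] min [ 520.2 -230.3   26.5] max [635.3   9.8  34.5]
  rect ((570.08056640625, -110.05763244628906), (249.5146942138672, 134.45480346679688), 89.8126220703125)
blue 208 mean [487.8 265.4  54.3] min [472.2 251.5  49. ] max [504.2 280.7  57.8]
  rect ((488.2880554199219, 266.22637939453125), (31.03668212890625, 34.26505661010742), 86.86205291748047)
yellow 169 mean [483.1 325.7  53.5] min [467.5 314.6  45.2] max [499.4 337.3  57.5]
  rect ((483.4642333984375, 327.5746765136719), (24.474632263183594, 33.77287292480469), 81.71673583984375)
grey 275 mean [474.6 204.8  53.8] min [458.  185.5  44.9] max [491.  224.2  57.7]
  rect ((477.8584289550781, 219.6962432861328), (72.8988037109375, 37.410606384277344), 76.94298553466797)
tray 3462 mean [484.4 263.8   9.1] min [420.5 170.7   6. ] max [550.  359.8  11.7]
  rect ((486.61407470703125, 265.92401123046875), (202.9617919921875, 139.30393981933594), 87.70037078857422)
base 3458 mean [ 562.6 -115.3   12.9] min [ 510.1 -234.9    8.3] max [654.6  13.3  16.7]
  rect ((556.9103393554688, -100.04856872558594), (311.27825927734375, 207.15029907226562), 88.74111938476562)
```

View pics/top_crop.png

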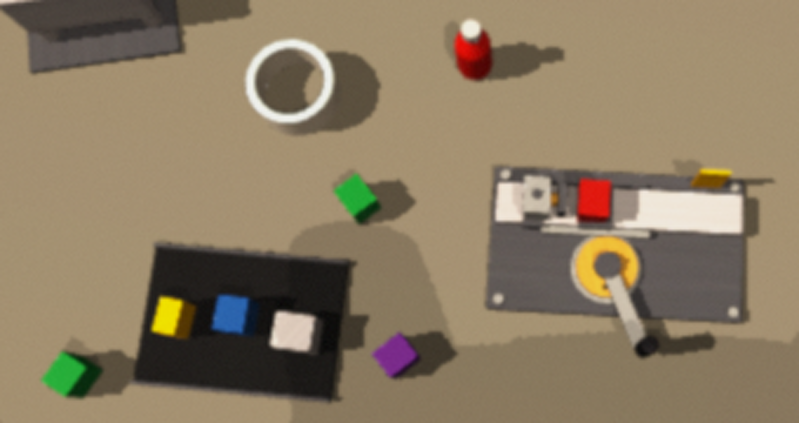

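View pics/scene_crop.png

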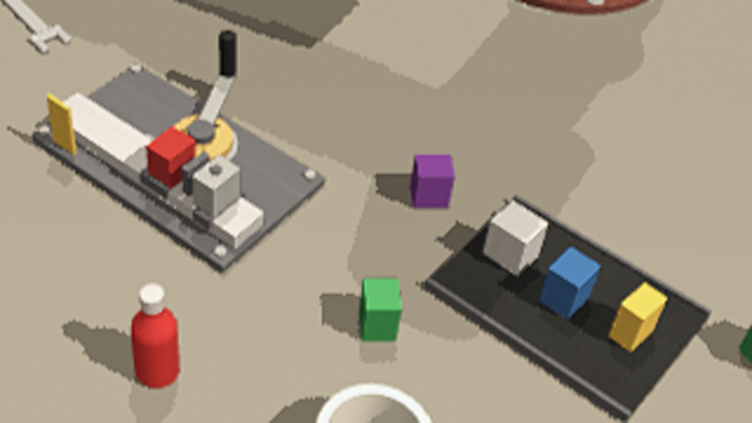

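```bash
cat >> h.py <<'E'
from scipy.spatial.transform import Rotation as Ro
def atz(p,u,v,z):
    K=p['intrinsics'];r=p['R'].T@np.array([(u-K[0,2])/K[0,0],(v-K[1,2])/K[1,1],1]);o=-p['R'].T@p['t']
    return o+r*(z-o[2])/r[2]
def toolR(): return Ro.from_euler('xyz',manip.get_obs()['tool_rot'])
def down(yaw):  # tool x down, tool z (opening) at angle yaw from world +x
    x=np.array([0,0,-1.]);z=np.array([np.cos(yaw),np.sin(yaw),0]);y=np.cross(z,x)
    return Ro.from_matrix(np.stack([x,y,z],1))
def go(gp,yaw,zoff=155):
    """print row for grasp point gp (world), opening axis at yaw. nearest of half turns also"""
    o=manip.get_obs();R=toolR();T=down(yaw)
    d=(R.inv()*T).as_rotvec()
    tcp=np.array(gp,float)+[0,0,zoff]
    s=R.inv().apply(tcp-o['tcp_pos'])
    print('row: rot',np.round(d,4),'shift',np.round(s,1),'|d|',round(float(np.linalg.norm(s)),1),'deg',round(float(np.degrees(np.linalg.norm(d))),1))
E
python3 - <<'E'
from h import *
p=pickle.load(open('top1.pkl','rb'));s=pickle.load(open('scene1.pkl','rb'))
print('top pivot',atz(p,358.3,272.8,37),'knobtop',atz(p,100+648/2.35,160+346/2.35,80))
print('scene knob top',atz(s,220+228/2.35,170+36/2.35,84.5),'pivot',atz(s,220+203/2.35,170+131/2.35,37))
R=toolR().as_matrix();print(np.round(R,3))
go([560,-90,260],np.arctan2(R[1,2],R[0,2]))
go([490,-120,200],np.pi/2);go([490,-120,200],-np.pi/2)
w=grab('wrist','w1.png');print(w['R'],w['t'])
E
```

```text
top pivot [ 555.74424062 -100.25414755   37.        ] knobtop [ 473.60928271 -137.62890643   80.        ]
scene knob top [ 482.27612862 -130.62577905   84.5       ] pivot [564.50263969 -90.90028312  37.        ]
[[ 0.     0.952  0.305]
 [-0.     0.305 -0.952]
 [-1.    -0.     0.   ]]
row: rot [-0.      0.0001  0.    ] shift [ -10.3  505.9 -343.6] |d| 611.6 deg 0.0
row: rot [-2.8318e+00 -0.0000e+00  2.0000e-04] shift [  49.7  430.1 -336.4] |d| 548.3 deg 162.2
row: rot [3.098e-01 1.000e-04 0.000e+00] shift [  49.7  430.1 -336.4] |d| 548.3 deg 17.8
[[ 3.04780513e-01 -9.52422530e-01 -4.04039716e-04]
 [-9.01935469e-01 -2.88760607e-01  3.21138165e-01]
 [-3.05975895e-01 -9.75122370e-02 -9.47032267e-01]] [-600.00313854  -42.63382055  381.22155687]
```

```bash
python3 - <<'E'
from h import *
p=pickle.load(open('scene1.pkl','rb'));W=cloud(p);im=p['image'].astype(int);Z=W[...,2]
def rep(name,m):
    q=W[m]; print(name,m.sum(),'mean',np.round(q.mean(0),1));print('  rect',cv2.minAreaRect(q[:,:2].astype(np.float32)))
red=(im[...,0]>120)&(im[...,1]<60)
def box(u0,v0,u1,v1):
    r=np.zeros(Z.shape,bool);r[v0:v1,u0:u1]=1;return r
rep('jawtop',box(275,215,310,260)&red&(Z>66)&(Z<76))
rep('blue',box(440,265,485,310)&(im[...,2]>im[...,0]+40)&(Z>48)&(Z<58))
rep('knob',box(308,178,325,206)&(Z>40)&(Z<90)&(im.max(-1)<60))
rep('anvil',box(300,230,330,268)&(Z>65)&(Z<77)&~red)
p=pickle.load(open('top1.pkl','rb'));W=cloud(p);im=p['image'].astype(int);Z=W[...,2]
k=box(355,290,385,320)&(Z>55)&(im.max(-1)<60);rep('topknob',k);print(np.round(W[k],0)[::6])
E
```

```text
jawtop 18 mean [630.  -70.3  67.6]
  rect ((630.2808837890625, -72.43111419677734), (20.249788284301758, 38.905296325683594), 42.804840087890625)
blue 207 mean [492.8 268.1  50.6]
  rect ((491.595458984375, 268.1292724609375), (29.329980850219727, 36.03855895996094), 86.96248626708984)
knob 104 mean [ 482.7 -132.6   64.7]
  rect ((480.44757080078125, -133.83126831054688), (17.882156372070312, 14.604594230651855), 78.37401580810547)
anvil 186 mean [621.3 -26.6  68. ]
  rect ((620.5950927734375, -40.81462860107422), (38.55415725708008, 59.75093460083008), 1.1435273885726929)
topknob 57 mean [ 474.3 -136.    82.1]
  rect ((474.7528076171875, -136.67901611328125), (15.933270454406738, 15.700130462646484), 6.955204010009766)
[[ 483. -135.   82.]
 [ 480. -137.   86.]
 [ 478. -137.   86.]
 [ 475. -131.   88.]
 [ 476. -144.   85.]
 [ 474. -138.   85.]
 [ 471. -131.   86.]
 [ 472. -144.   86.]
 [ 469. -137.   87.]
 [ 467. -136.   80.]]
```

Call:
servo_tool --moves "0.155 0 0 25 215 -168 0.3; 0.31 0 0 45 300 -235 0.3;0.31 0 0 45 300 -235 0.3;0.31 0 0 45 300 -235 0.3;0.31 0 0 45 300 -235 0.3"

```text
t: 1.68
tcp_pos: [358.0, -313.0, 368.4]
tool_rot: [0.583, 1.57, -0.989]
contact_force: [0.3, -0.9, -0.0]
width: 59.8
```

```bash
python3 - <<'E'
from h import *
w=grab('wrist');R=toolR();print('cam in tool',R.inv().apply(-w['R'].T@w['t']-manip.get_obs()['tcp_pos']),'axis',R.inv().apply(w['R'][2]))
go([530,-100,215],-np.pi/2)
E
```

```text
cam in tool [29.49606452 79.2784417   6.1714954 ] axis [ 0.94677772 -0.32188372  0.00167808]
row: rot [ 0.0039 -0.0033 -0.0012] shift [  -1.5  170.  -207. ] |d| 267.9 deg 0.3
```

Call:
servo_tool --moves "0 0 0 -30 190 -210 0.5;0 0 0 -30 190 -210 0.5;0 0 0 -30 190 -210 0.5;0 0 0 -30 190 -210 0.5;0 0 0 -30 190 -210 0.5"

```text
t: 2.35
tcp_pos: [548.7, -102.3, 398.8]
tool_rot: [1.42, 1.57, -0.149]
contact_force: [-0.3, -1.5, 0.4]
width: 42.6
```

```bash
python3 - <<'E'
from h import *
w=grab('wrist','w2.png');pickle.dump(w,open('w2.pkl','wb'));o=st()
E
```

```text
t 2.4
joints [-4.150e-01 -2.300e-02 -4.400e-02  1.549e+00  2.000e-03  2.723e+00]
joint_vel [-0.068 -0.037 -0.046 -0.01  -0.011 -0.092]
joint_torque [ -5.597 -46.783  49.927   0.088  -0.945  -0.293]
tcp_pos [ 550.045 -100.57   398.928]
tool_rot [2.009 1.569 0.441]
contact_force [-0.303  2.934  0.713]
moment [0.17  0.027 0.002]
width 42.294
```

View pics/w2.png

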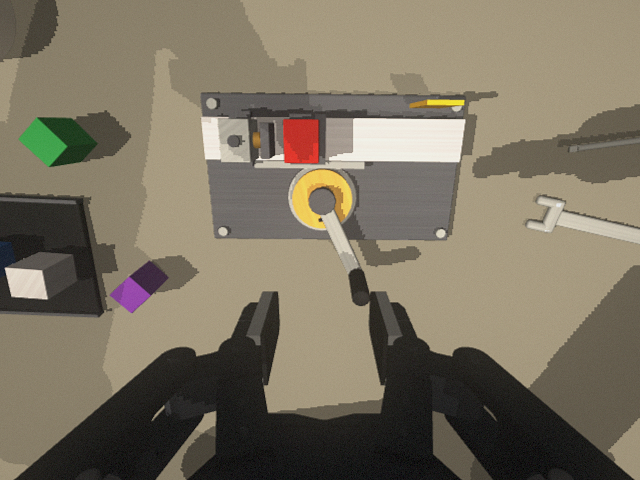

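```bash
python3 - <<'E'
from h import *
p=pickle.load(open('w2.pkl','rb'));W=cloud(p);im=p['image'].astype(int);Z=W[...,2]
def box(u0,v0,u1,v1):
    r=np.zeros(Z.shape,bool);r[v0:v1,u0:u1]=1;return r
def rep(name,m):
    q=W[m]; print(name,m.sum(),'mean',np.round(q.mean(0),1),'lo',np.round(np.percentile(q,2,0),1),'hi',np.round(np.percentile(q,98,0),1));print('  rect',cv2.minAreaRect(q[:,:2].astype(np.float32)))
red=(im[...,0]>120)&(im[...,1]<60)
rep('jawtop',box(270,110,330,170)&red&(Z>67)&(Z<74))
rep('anviltop',box(215,110,255,170)&(Z>66)&(Z<74))
rep('pad',box(250,115,280,165)&(Z>45)&(Z<68)&~red)
rep('knob',box(345,260,375,306)&(Z>40)&(Z<90)&(im.max(-1)<50))
rep('knobtop',box(345,260,375,306)&(Z>81)&(Z<90)&(im.max(-1)<60))
rep('railtop',box(340,115,470,165)&(Z>27)&(Z<33)&(im.min(-1)>180))
rep('base',box(200,90,470,240)&(Z>5)&(Z<17)&(im.max(-1)<120))
print('pivot',atz(p,322,201,37), 'knob top px',atz(p,361,297,84.5))
for u,v in((223,231),(441,233),(211,103)):print('screw',atz(p,u,v,12))
E
```

```text
jawtop 1477 mean [617.3 -83.1  71. ] lo [599.5 -97.4  69.3] hi [634.1 -69.1  72.4]
  rect ((616.5538940429688, -82.95291900634766), (35.17733383178711, 29.2625789642334), 0.08680599182844162)
anviltop 1270 mean [617.8 -26.8  70.9] lo [599.9 -39.   68.6] hi [634.8 -13.8  72.6]
  rect ((616.9277954101562, -26.132383346557617), (26.372800827026367, 35.86897277832031), 89.93806457519531)
pad 593 mean [617.  -47.   60.1] lo [601.2 -55.5  45.9] hi [631.9 -38.7  67.9]
  rect ((616.700439453125, -47.10313415527344), (17.018354415893555, 35.0769157409668), 89.5404052734375)
knob 255 mean [ 481.6 -137.    65.1] lo [ 477.1 -144.5   40.9] hi [ 483.8 -129.5   84.3]
  rect ((476.5809326171875, -138.37356567382812), (16.423450469970703, 13.853355407714844), 37.91218948364258)
knobtop 118 mean [ 476.3 -137.2   84. ] lo [ 467.2 -145.3   81.1] hi [ 483.1 -130.1   85.8]
  rect ((475.8946838378906, -137.56878662109375), (16.313188552856445, 15.474863052368164), 36.198631286621094)
railtop 4731 mean [ 615.8 -181.3   30.4] lo [ 596.9 -232.8   28.8] hi [ 634.7 -129.9   31.9]
  rect ((615.7108154296875, -176.9673309326172), (117.37764739990234, 39.29750442504883), 89.5434799194336)
base 16852 mean [ 578.7 -105.2   12.4] lo [ 511.2 -234.5   10.8] hi [657.   14.9  14. ]
  rect ((583.317138671875, -110.81648254394531), (259.55108642578125, 150.2257080078125), 89.48795318603516)
pivot [ 557.31916304 -100.7056656    37.        ] knob top px [ 475.82649245 -137.74788937   84.5       ]
screw [517.76817247   8.85917434  12.        ]
screw [ 515.98388388 -232.32387765   12.        ]
screw [649.40002155   8.31638643  12.        ]
```

Call:
servo_tool --moves "-0.185 0 0 14 -15 8 0.5;-0.37 0 0 28 -30 15 0.5;-0.555 0 0 42 -45 22 0.5;-0.74 0 0 56 -60 30 0.5;-0.925 0 0 69 -74 37 0.5"

```text
t: 3.02
tcp_pos: [472.8, -142.0, 329.0]
tool_rot: [-0.662, 1.571, -1.302]
contact_force: [0.2, -0.8, 0.6]
width: 42.7
```

Call:
servo_tool --moves "-0.185 0 0 0 0 0 0.5;-0.37 0 0 0 0 0 0.5;-0.555 0 0 0 0 0 0.5;-0.74 0 0 0 0 0 0.5;-0.925 0 0 0 0 0 0.5"

```text
t: 3.65
tcp_pos: [473.3, -141.9, 329.5]
tool_rot: [-1.336, 1.571, -1.051]
contact_force: [0.5, 0.8, 0.2]
width: 42.6
```

Call:
servo_tool --moves "-0.185 0 0 0 0 0 0.5;-0.37 0 0 0 0 0 0.5;-0.555 0 0 0 0 0 0.5;-0.74 0 0 0 0 0 0.5;-0.925 0 0 0 0 0 0.5"

```text
t: 4.28
tcp_pos: [473.3, -141.9, 329.5]
tool_rot: [-2.237, 1.571, -1.027]
contact_force: [-0.4, -0.0, -0.2]
width: 42.7
```

Call:
servo_tool --moves "-0.185 0 0 0 0 0 0.5;-0.37 0 0 0 0 0 0.5;-0.555 0 0 0 0 0 0.5;-0.7 0 0 0 0 0 0.5;-0.7 0 0 0 0 0 0.5"

```text
t: 4.9
tcp_pos: [473.3, -141.8, 329.5]
tool_rot: [-3.111, 1.571, -1.208]
contact_force: [0.3, -0.4, 0.2]
width: 42.6
```

```bash
python3 - <<'E'
from h import *
o=st();R=toolR().as_matrix();print('yaw',np.arctan2(R[1,2],R[0,2]))
go([476,-138,66],1.9)
w=grab('wrist','w3.png')
E
```

```text
t 4.9
joints [-0.557 -0.224 -0.355  1.439 -0.    -0.889]
joint_vel [-0.001 -0.001 -0.001  0.001  0.001  0.082]
joint_torque [ 1.3000e-02 -3.9135e+01  5.0455e+01 -0.0000e+00 -0.0000e+00 -1.2490e+00]
tcp_pos [ 473.276 -141.815  329.457]
tool_rot [-3.111  1.571 -1.208]
contact_force [ 0.258 -0.434  0.196]
moment [ 0.042 -0.005  0.035]
width 42.614
yaw 1.902903296555552
row: rot [ 0.0029 -0.0002  0.    ] shift [108.5  -3.8   2.7] |d| 108.6 deg 0.2
```

View pics/w3.png

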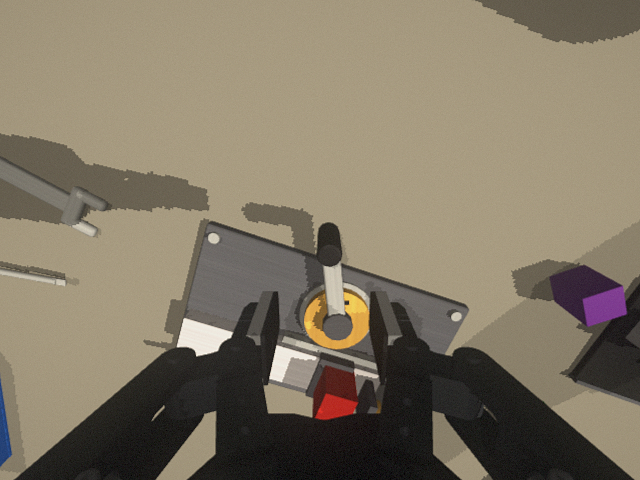

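Call:
servo_tool --moves "0 0 0 40 -4 3 0.5;0 0 0 80 -4 3 0.5;0 0 0 108 -4 3 0.5;0 0 0 108 -4 3 0.5;0 0 0 108 -4 3 0.5"

```text
t: 5.58
tcp_pos: [476.5, -137.9, 222.7]
tool_rot: [-2.501, 1.569, -0.598]
contact_force: [-0.3, -0.6, 0.1]
width: 42.7
```

```bash
python3 - <<'E'
from h import *
o=st()
w=grab('wrist','w4.png')
piv=np.array([557.3,-100.7])
# arc targets, lever angle a measured ccw from -x (world)
for a in np.arange(0.42,-0.95,-0.13):
    k=piv+90*np.array([-np.cos(a),-np.sin(a)])
    print(round(a,2),np.round(k,1))
E
```

```text
t 5.575
joints [-0.546 -0.169 -0.502  1.236 -0.    -0.878]
joint_vel [-0.    -0.01   0.014 -0.003  0.001 -0.007]
joint_torque [ 3.4000e-02 -3.9019e+01  4.7278e+01  4.4000e-02 -0.0000e+00  3.2000e-02]
tcp_pos [ 476.508 -137.877  222.73 ]
tool_rot [-2.501  1.569 -0.598]
contact_force [-0.268 -0.609  0.134]
moment [-0.048  0.001  0.074]
width 42.688
0.42 [ 475.1 -137.4]
0.29 [ 471.1 -126.4]
0.16 [ 468.4 -115. ]
0.03 [ 467.3 -103.4]
-0.1 [467.7 -91.7]
-0.23 [469.7 -80.2]
-0.36 [473.1 -69. ]
-0.49 [477.9 -58.3]
-0.62 [484.1 -48.4]
-0.75 [491.4 -39.4]
-0.88 [500.  -31.3]
```

View pics/w4.png

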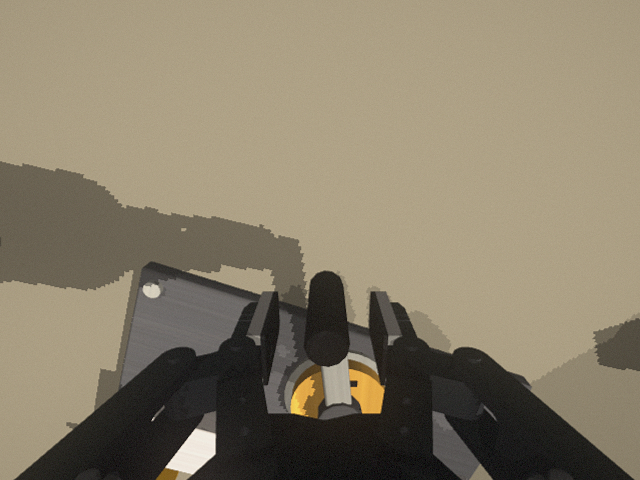

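```bash
cat >> h.py <<'E'
PIV=np.array([557.3,-100.7])
def arc(angles,lead=0,z=66,yawoff=0,base=None):
    """rows for hand centre at lever angle a (world, ccw from -x), radius 90, plus lead mm along opening tangent"""
    o=manip.get_obs();R=toolR();pos=o['tcp_pos']
    if base is not None: R,pos=base
    for a in angles:
        yaw=np.pi/2+a+yawoff
        k=PIV+90*np.array([-np.cos(a),-np.sin(a)])+lead*np.array([-np.sin(a),np.cos(a)])
        d=(R.inv()*down(yaw)).as_rotvec();s=R.inv().apply(np.r_[k,z+155]-pos)
        print('a %.2f'%a,np.round(d,3),np.round(s,1))
E
python3 - <<'E'
from h import *
arc([0.31,0.17,0.03,-0.11,-0.25])
R=down(np.pi/2-0.25);pos=np.r_[PIV+90*np.array([-np.cos(-.25),-np.sin(-.25)]),221]
arc([-.39,-.53,-.67,-.81,-.94],base=(R,pos))
E
```

```text
a 0.31 [ 0.022 -0.002  0.001] [ 2.1  1.6 10.9]
a 0.17 [ 0.162 -0.002  0.002] [ 2.   0.5 23.5]
a 0.03 [ 0.302 -0.002  0.002] [ 2.  -2.4 35.7]
a -0.11 [ 0.442 -0.001  0.002] [ 2.  -7.  47.5]
a -0.25 [ 0.582 -0.001  0.002] [  2.  -13.2  58.4]
a -0.39 [0.14 0.   0.  ] [ 0.  -0.9 12.6]
a -0.53 [0.28 0.   0.  ] [ 0.  -3.5 24.9]
a -0.67 [0.42 0.   0.  ] [ 0.  -7.8 36.7]
a -0.81 [0.56 0.   0.  ] [  0.  -13.7  47.8]
a -0.94 [0.69 0.   0.  ] [  0.  -20.6  57.3]
```

Call:
servo_tool --moves "0.02 0 0 2 1.5 11 0.5;0.16 0 0 2 0.5 23.5 0.5;0.3 0 0 2 -2.5 35.5 0.5;0.44 0 0 2 -7 47.5 0.5;0.58 0 0 2 -13 58.5 0.5"

```text
t: 6.25
tcp_pos: [469.4, -78.0, 220.3]
tool_rot: [-2.483, 1.568, -1.166]
contact_force: [0.8, -5.0, -2.2]
width: 42.1
```

Call:
servo_tool --moves "0.14 0 0 0 -1 12.5 0.5;0.28 0 0 0 -3.5 25 0.5;0.42 0 0 0 -8 36.5 0.5;0.56 0 0 0 -13.5 48 0.5;0.69 0 0 0 -20.5 57.5 0.5"

```text
t: 6.88
tcp_pos: [503.0, -27.0, 220.1]
tool_rot: [-2.37, 1.568, -1.742]
contact_force: [-2.4, -5.8, -0.2]
width: 42.7
```

```bash
python3 - <<'E'
from h import *
o=st()
w=grab('wrist','w5.png');p=grab('top','t5.png');pickle.dump(p,open('t5.pkl','wb'))
W=cloud(p);im=p['image'].astype(int);Z=W[...,2]
red=(im[...,0]>130)&(im[...,1]<60);roi=np.zeros(Z.shape,bool);roi[225:270,300:430]=1
q=W[roi&red&(Z>62)&(Z<80)];print(len(q),q.mean(0));print(cv2.minAreaRect(q[:,:2].astype(np.float32)))
im=cv2.cvtColor(p['image'],cv2.COLOR_RGB2BGR)[200:330,270:450];cv2.imwrite('pics/t5c.png',cv2.resize(im,None,fx=4,fy=4))
E
```

```text
t 6.875
joints [-0.313 -0.14  -0.482  1.229 -0.002  0.629]
joint_vel [ 1.620e-01  2.270e-01  2.060e-01 -2.300e-02 -1.000e-03  1.191e+00]
joint_torque [  1.834 -43.681  48.039  -0.309   1.849  -1.839]
tcp_pos [503.024 -27.02  220.055]
tool_rot [-2.37   1.568 -1.742]
contact_force [-2.409 -5.765 -0.155]
moment [-1.278  0.44   0.023]
width 42.698
0 [nan nan nan]
((0.0, 0.0), (0.0, 0.0), 0.0)<stdin>:6: RuntimeWarning: Mean of empty slice.
  ret = um.true_divide(
```

View pics/t5c.png

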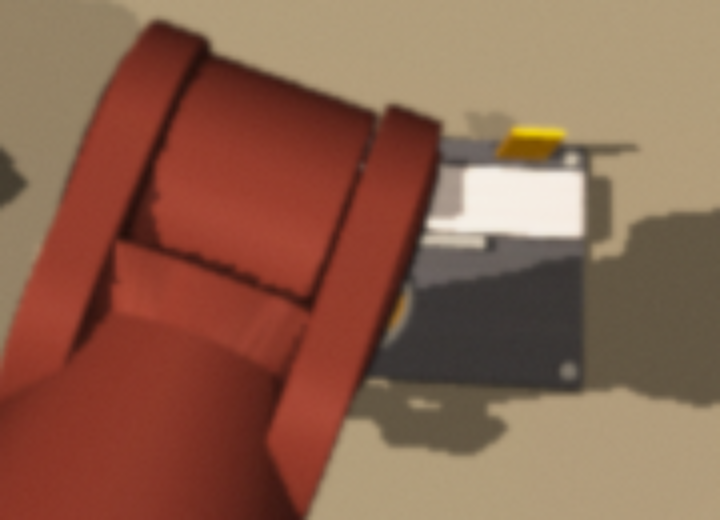

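View pics/w5.png

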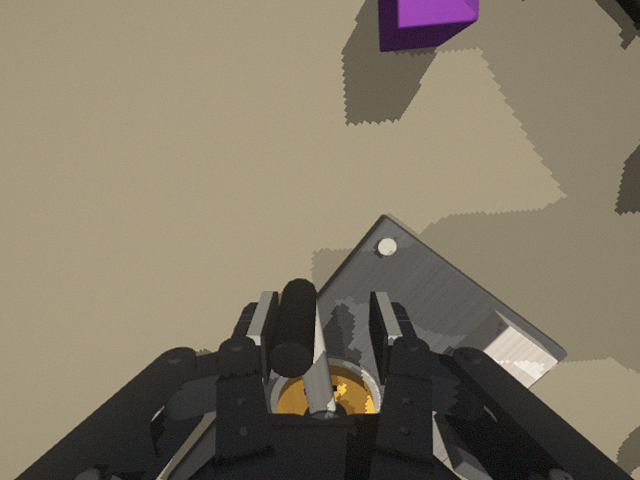

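```bash
python3 - <<'E'
from h import *
p=grab('scene','s5.png');pickle.dump(p,open('s5.pkl','wb'))
im=cv2.cvtColor(p['image'],cv2.COLOR_RGB2BGR)[160:310,210:410];cv2.imwrite('pics/s5c.png',cv2.resize(im,None,fx=4,fy=4))
st()
E
```

```text
t 7.025
joints [-0.313 -0.14  -0.482  1.229  0.     0.621]
joint_vel [-0.011 -0.007 -0.009 -0.001  0.005 -0.048]
joint_torque [  0.313 -41.346  49.245  -0.06   -0.077   0.837]
tcp_pos [503.186 -26.763 219.901]
tool_rot [-0.622  1.57   0.014]
contact_force [ 0.061 -0.548  0.146]
moment [0.019 0.035 0.021]
width 42.753
```

View pics/s5c.png

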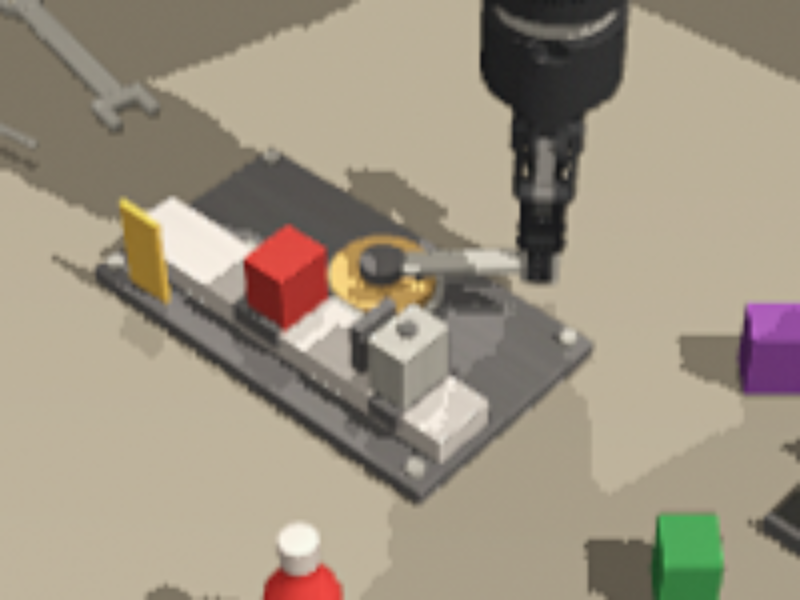

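```bash
python3 - <<'E'
from h import *
for f in('scene1','s5'):
    p=pickle.load(open(f+'.pkl','rb'));W=cloud(p);im=p['image'].astype(int)
    red=((im[...,0]>90)&(im[...,1]<60)&(im[...,2]<70)).astype(np.uint8);red[:,:265]=0;red[:,310:]=0;red[:200]=0;red[260:]=0
    q=W[red>0];print(f,len(q),np.percentile(q,[2,50,98],axis=0).round(1).tolist())
R=down(np.pi/2-0.94)
go([503,-27,190],np.pi/2-.94)
o=manip.get_obs();R=toolR();print('to tray view from above',R.inv().apply(np.array([488,267,380])-np.r_[o['tcp_pos'][:2],380]),np.pi/2-.94)
E
```

```text
scene1 174 [[608.5, -94.5, 32.8], [636.8, -71.6, 54.4], [639.1, -64.9, 68.6]]
s5 224 [[604.7, -128.9, 33.8], [633.4, -102.7, 51.1], [638.6, -100.0, 67.6]]
row: rot [0.0055 0.0005 0.0003] shift [-1.251e+02 -1.000e-01 -2.000e-01] |d| 125.1 deg 0.3
to tray view from above [-6.35917402e-03  2.45303583e+02  1.62336978e+02] 0.6307963267948966
```

Call:
servo_tool --moves "0 0 0 -40 0 -5 0.5;0 0 0 -100 0 -5 0.5;0.1 0 0 -140 50 30 0.4;0.28 0 0 -140 95 60 0.3;0.45 0 0 -140 140 90 0.2"

```text
t: 7.65
tcp_pos: [493.1, 133.0, 360.8]
tool_rot: [-0.04, 1.568, 0.164]
contact_force: [-0.0, -0.0, -0.3]
width: 68.7
```

```bash
python3 - <<'E'
from h import *
go([489,267,205],0)
E
```

```text
row: rot [ 2.039e-01  2.600e-03 -2.000e-04] shift [  0.9 132.   23.1] |d| 134.0 deg 11.7
```

Call:
servo_tool --moves "0.09 0 0 0 50 8 0.1;0.17 0 0 0 100 16 0.1;0.18 0 0 0 133 23 0.1;0.18 0 0 0 133 23 0.1;0.18 0 0 0 133 23 0.1"

```text
t: 8.28
tcp_pos: [488.5, 266.1, 359.5]
tool_rot: [-1.454, 1.571, -1.425]
contact_force: [-1.0, -0.3, 0.5]
width: 76.9
```

```bash
python3 - <<'E'
from h import *
p=grab('wrist','w6.png');pickle.dump(p,open('w6.pkl','wb'))
W=cloud(p);im=p['image'].astype(int);Z=W[...,2]
m=(im[...,2]>im[...,0]+40)&(Z>50)&(Z<57)
q=W[m];print(len(q),q.mean(0),cv2.minAreaRect(q[:,:2].astype(np.float32)))
R=toolR().as_matrix();print('yaw',np.arctan2(R[1,2],R[0,2]));st()
t=grab('top','t6.png');pickle.dump(t,open('t6.pkl','wb'))
W=cloud(t);im=t['image'].astype(int);Z=W[...,2]
red=(im[...,0]>130)&(im[...,1]<60);roi=np.zeros(Z.shape,bool);roi[225:270,300:430]=1
q=W[roi&red&(Z>62)&(Z<80)];print(len(q),q.mean(0));print(cv2.minAreaRect(q[:,:2].astype(np.float32)))
E
```

```text
1356 [487.65373422 267.05672929  53.35662383] ((487.63616943359375, 266.3898010253906), (30.366212844848633, 33.76481246948242), 86.00191497802734)
yaw 0.02760123163815539
t 8.325
joints [ 0.263 -0.034 -0.126  1.479 -0.     1.806]
joint_vel [-0.011  0.     0.001  0.    -0.     0.009]
joint_torque [ 9.0300e-01 -4.8589e+01  5.0605e+01  4.0000e-03  3.5000e-02 -2.5000e-02]
tcp_pos [488.636 265.712 359.514]
tool_rot [-0.819  1.571 -0.792]
contact_force [ 0.47  -0.292 -0.322]
moment [ 0.019 -0.016 -0.057]
width 76.971
175 [ 618.4061297  -117.53737207   71.59822905]
((618.22900390625, -117.59789276123047), (33.515830993652344, 28.200300216674805), 0.2979743778705597)
```

View pics/w6.png

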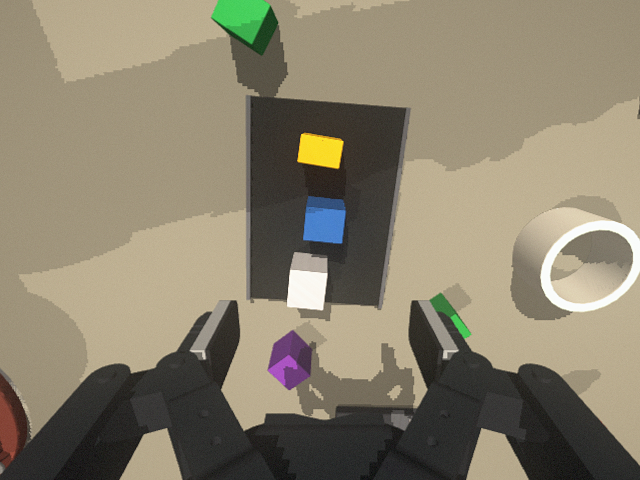

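```bash
python3 - <<'E'
from h import *
go([487.6,267,38],-0.07)
E
```

```text
row: rot [0.0969 0.0001 0.0001] shift [166.5   1.5  -1.1] |d| 166.5 deg 5.5
```

Call:
servo_tool --moves "0.097 0 0 50 1.5 -1 0.1;0.097 0 0 100 1.5 -1 0.1;0.097 0 0 145 1.5 -1 0.1;0.097 0 0 166 1.5 -1 0.1;0.097 0 0 166 1.5 -1 0.1"

```text
t: 9.0
tcp_pos: [487.0, 266.8, 191.7]
tool_rot: [-2.773, 1.567, -2.844]
contact_force: [0.5, -1.1, 0.7]
width: 76.5
```

Call:
servo_tool --moves "0 0 0 0 0 0 1;0 0 0 0 0 0 1;0 0 0 0 0 0 1;0 0 0 0 0 0 1;0 0 0 0 0 0 1"

```text
t: 9.62
tcp_pos: [488.4, 268.1, 195.0]
tool_rot: [0.224, 1.568, 0.154]
contact_force: [0.1, -0.8, 7.1]
width: 33.3
```

```bash
python3 - <<'E'
from h import *
st();p=grab('wrist','w7.png');R=toolR().as_matrix();print('yaw',np.arctan2(R[1,2],R[0,2]))
E
```

```text
t 9.625
joints [ 0.267  0.046 -0.348  1.174 -0.     1.908]
joint_vel [-0.    -0.001  0.001  0.001  0.001  0.   ]
joint_torque [ 2.7500e-01 -4.7077e+01  4.4960e+01 -2.7800e-01  1.6200e-01 -6.0000e-03]
tcp_pos [488.443 268.096 194.958]
tool_rot [0.224 1.568 0.154]
contact_force [ 0.103 -0.776  7.129]
moment [-0.15   0.121  0.024]
width 33.28
yaw -0.06983136433308117
```

View pics/w7.png

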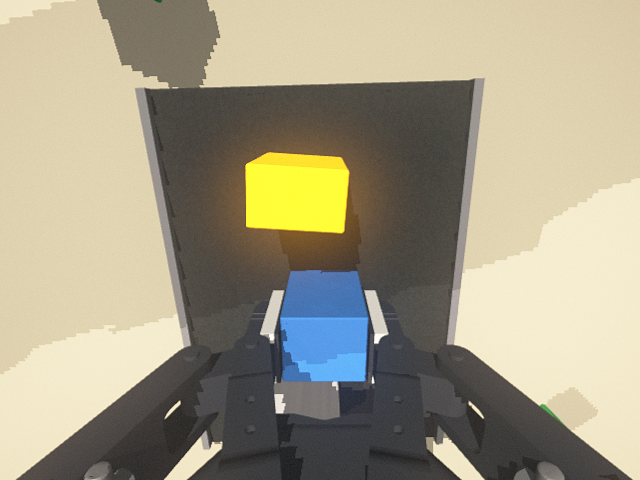

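```bash
python3 - <<'E'
from h import *
go([617,-76,145],-0.009)
E
```

```text
row: rot [-0.0608  0.0025 -0.0005] shift [-104.9 -334.2  152.5] |d| 382.1 deg 3.5
```

Call:
servo_tool --moves "0 0 0 -40 0 0 1;0 0 0 -80 0 0 1;0 0 0 -105 -20 8 1;-0.03 0 0 -105 -75 28 1;-0.06 0 0 -105 -130 50 1"

```text
t: 10.3
tcp_pos: [528.7, 133.7, 299.1]
tool_rot: [-0.059, 1.569, -0.067]
contact_force: [1.3, -0.7, -1.5]
width: 33.4
```

```bash
python3 - <<'E'
from h import *
go([617,-76,145],-0.009)
E
```

```text
row: rot [0.0017 0.0013 0.0001] shift [  -0.7 -209.    89.8] |d| 227.5 deg 0.1
```

Call:
servo_tool --moves "0 0 0 0 -55 24 1;0 0 0 0 -110 47 1;0 0 0 0 -165 71 1;0 0 0 0 -209 90 1;0 0 0 0 -209 90 1"

```text
t: 10.92
tcp_pos: [617.0, -78.3, 298.1]
tool_rot: [-1.376, 1.57, -1.39]
contact_force: [-1.4, 0.9, -1.6]
width: 33.3
```

Call:
servo_tool --moves "0 0 0 10 0 0 1;0 0 0 20 0 0 1;0 0 0 20 0 0 1"

```text
t: 11.3
tcp_pos: [615.7, -73.9, 276.9]
tool_rot: [2.846, 1.568, 2.837]
contact_force: [-0.8, -0.4, -2.0]
width: 33.2
```

```bash
python3 - <<'E'
from h import *
st();p=grab('wrist','w8.png');pickle.dump(p,open('w8.pkl','wb'))
go([617,-76,63],-0.009)
s=grab('scene','s8.png');im=cv2.cvtColor(s['image'],cv2.COLOR_RGB2BGR)[160:310,210:410];cv2.imwrite('pics/s8c.png',cv2.resize(im,None,fx=4,fy=4))
E
```

```text
t 11.3
joints [-0.33   0.182 -0.051  1.341 -0.     1.249]
joint_vel [-0.003 -0.007  0.026  0.012 -0.     0.   ]
joint_torque [-2.1200e-01 -5.9925e+01  5.0672e+01 -2.8300e-01 -7.0000e-03  3.0000e-03]
tcp_pos [615.695 -73.889 276.853]
tool_rot [2.846 1.568 2.837]
contact_force [-0.815 -0.381 -1.999]
moment [-0.003  0.05  -0.008]
width 33.188
row: rot [ 0.0003 -0.0012 -0.0004] shift [59.7 -1.9  1.1] |d| 59.7 deg 0.1
```

View pics/w8.png

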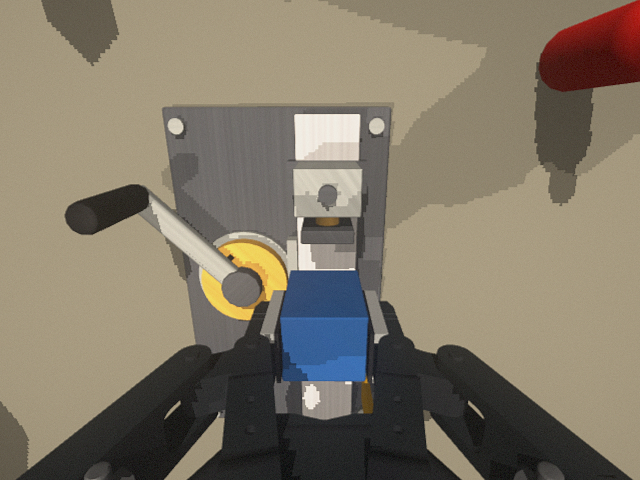

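View pics/s8c.png

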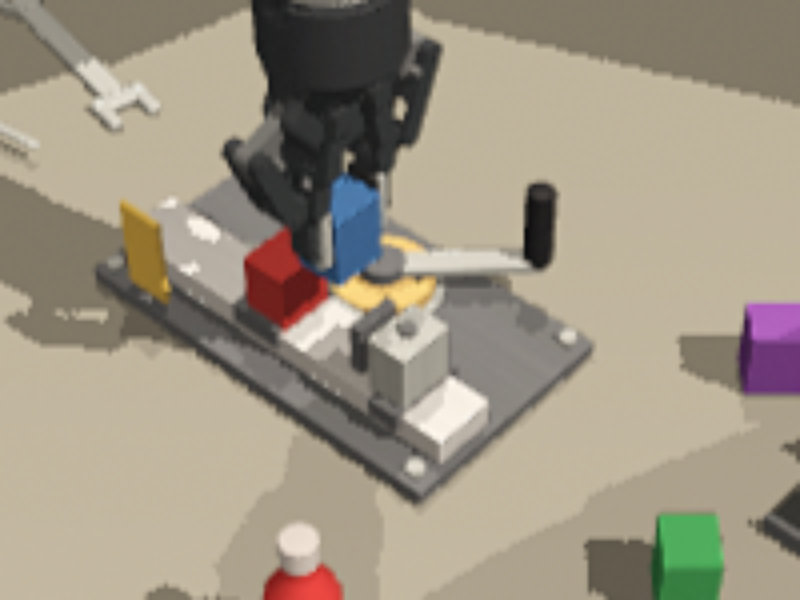

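```bash
python3 - <<'E'
from h import *
p=pickle.load(open('w8.pkl','rb'));W=cloud(p);im=p['image'].astype(int);Z=W[...,2]
print('pad front top edge',atz(p,327,243,64),'pad back',atz(p,327,228,64))
print('block top front edge',atz(p,325,318,276.9-187+45),'back',atz(p,325,380,276.9-187+45), [atz(p,u,318,135)[0] for u in(282,367)])
for v in range(225,270,4): print(v,W[v,327].round(1),W[v,340].round(1))
for v in (290,310,325,350,375): print(v,W[v,325].round(1))
print('rail edges', atz(p,293,115,30),atz(p,360,115,30),'low',atz(p,298,262,30),atz(p,358,262,30))
E
```

```text
pad front top edge [616.4522437  -56.35221023  64.        ] pad back [616.50217466 -47.36806921  64.        ]
block top front edge [615.14651549 -61.29048077 134.9       ] back [614.93093969 -90.21697245 134.9       ] [np.float64(598.8579784841517), np.float64(631.0494934177921)]
225 [616.5 -47.6  57.3] [624.1 -47.7  57.3]
229 [616.5 -47.6  65.1] [623.8 -47.6  65.4]
233 [616.5 -49.3  67.3] [623.7 -49.   68.2]
237 [616.4 -51.1  68.7] [623.7 -51.8  66.9]
241 [616.4 -54.   67.4] [623.8 -54.2  66.9]
245 [616.6 -69.7  30.6] [625.4 -69.7  30.6]
249 [616.6 -73.1  29.3] [625.5 -72.5  30.9]
253 [616.6 -75.6  30.4] [625.5 -75.6  30.4]
257 [616.6 -78.4  30.8] [625.5 -78.6  30.4]
261 [616.6 -81.4  30.6] [625.5 -81.6  30.3]
265 [616.5 -84.3  31. ] [625.5 -84.4  30.8]
269 [616.5 -87.9  29.5] [625.6 -88.2  29. ]
290 [615.2 -60.5 113.6]
310 [615.2 -60.8 130. ]
325 [615.1 -64.3 135.1]
350 [615.  -75.9 134.6]
375 [615.  -87.5 135.1]
rail edges [596.61721294  13.50934986  30.        ] [636.95268721  13.16181248  30.        ] low [596.46454544 -82.26013866  30.        ] [638.02814668 -82.58888012  30.        ]
```

Call:
servo_tool --moves "0 0 0 20 -1 1.5 1;0 0 0 40 -1 1.5 1;0 0 0 54 -1 1.5 1;0 0 0 57 -1 1.5 1;0 0 0 57 -1 1.5 1"

```text
t: 12.02
tcp_pos: [617.9, -76.2, 221.3]
tool_rot: [-2.687, 1.571, -2.697]
contact_force: [-0.1, 0.1, -0.7]
width: 33.2
```

Call:
servo_tool --moves "0 0 0 2 0 0 1;0 0 0 3 0 0 1;0 0 0 3 0 0 1"

```text
t: 12.4
tcp_pos: [618.0, -76.2, 218.6]
tool_rot: [-0.412, 1.57, -0.422]
contact_force: [-0.1, 0.2, -1.4]
width: 33.0
```

Call:
servo_tool --moves "0 0 0 1 0 -1 1;0 0 0 2 0 -1 1;0 0 0 2 0 -1 1"

```text
t: 12.78
tcp_pos: [616.9, -76.1, 217.0]
tool_rot: [-0.856, 1.57, -0.866]
contact_force: [-3.2, 0.7, 4.9]
width: 33.2
```

```bash
python3 - <<'E'
from h import *
st()
p=grab('wrist','w9.png');W=cloud(p)
for v in (325,350,375): print(v,W[v,325].round(1))
E
```

```text
t 12.775
joints [-0.333  0.22  -0.119  1.232 -0.     1.248]
joint_vel [-0.002 -0.001  0.    -0.001  0.     0.   ]
joint_torque [-1.2700e-01 -5.7718e+01  4.8041e+01 -1.3960e+00  1.1900e-01  3.0000e-03]
tcp_pos [616.879 -76.141 216.976]
tool_rot [-0.856  1.57  -0.866]
contact_force [-3.16   0.712  4.884]
moment [ 0.122  0.718 -0.025]
width 33.229
325 [616.7 -66.7  75.1]
350 [616.6 -77.3  76.1]
375 [616.5 -89.8  75.4]
```

Call:
servo_tool --moves "0 0 0 0 0 0 0.5;0 0 0 0 0 0 0.3;0 0 0 0 0 0 0.3;0 0 0 -15 0 0 0.3;0 0 0 -60 0 0 0.3"

```text
t: 13.45
tcp_pos: [616.0, -75.8, 275.4]
tool_rot: [2.841, 1.567, 2.831]
contact_force: [0.7, -0.8, 1.0]
width: 59.8
```

Call:
servo_tool --moves "0 0 0 -50 0 0 0.5;0 0 0 -60 -20 0 0.5;0 0 0 -60 -20 0 0.5"

```text
t: 13.82
tcp_pos: [616.9, -97.4, 337.7]
tool_rot: [-0.473, 1.568, -0.485]
contact_force: [-0.6, -0.6, -0.6]
width: 42.5
```

```bash
python3 - <<'E'
from h import *
st()
p=grab('wrist','w10.png');pickle.dump(p,open('w10.pkl','wb'));W=cloud(p);im=p['image'].astype(int);Z=W[...,2]
m=(im[...,2]>im[...,0]+40)&(Z>72)&(Z<79)
q=W[m];print(len(q),q.mean(0),cv2.minAreaRect(q[:,:2].astype(np.float32)))
E
```

```text
t 13.825
joints [-0.366  0.174  0.052  1.446 -0.     1.217]
joint_vel [ 0.018  0.019 -0.048 -0.009  0.008  0.018]
joint_torque [ -0.691 -61.429  52.876   0.166  -0.116  -0.238]
tcp_pos [616.932 -97.42  337.72 ]
tool_rot [-0.473  1.568 -0.485]
contact_force [-0.557 -0.639 -0.617]
moment [-0.024 -0.032  0.014]
width 42.51
1971 [616.15601769 -77.23300955  75.36542734] ((616.1943969726562, -77.95576477050781), (30.311662673950195, 33.614715576171875), 89.2381820678711)
```

View pics/w10.png

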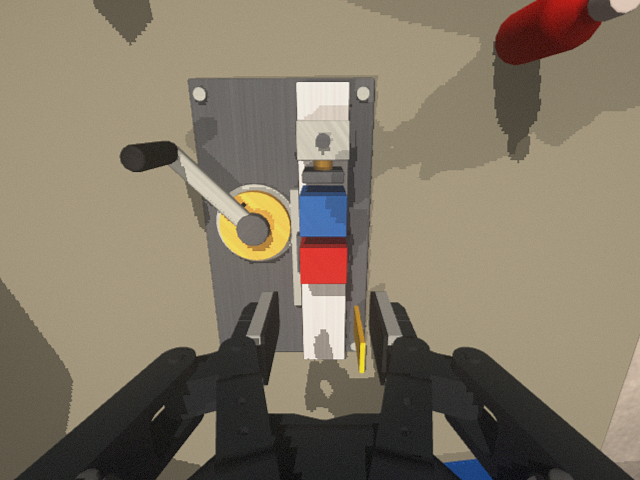

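```bash
python3 - <<'E'
from h import *
p=pickle.load(open('w10.pkl','rb'));W=cloud(p);im=p['image'].astype(int);Z=W[...,2]
r=np.zeros(Z.shape,bool);r[135:180,110:185]=1
q=W[r&(Z>81)&(Z<90)&(im.max(-1)<70)];print(len(q),q.mean(0),cv2.minAreaRect(q[:,:2].astype(np.float32)))
k=np.array(cv2.minAreaRect(q[:,:2].astype(np.float32))[0]);d=k-PIV;print(np.hypot(*d),'a',np.arctan2(-d[1],-d[0]))
a=np.arctan2(-d[1],-d[0]);go(np.r_[PIV+90*np.array([-np.cos(a),-np.sin(a)]),150],np.pi/2+a)
print(atz(p,133,157,84.5))
E
```

```text
586 [495.37704962 -35.11868549  84.33860155] ((494.5223693847656, -35.50066375732422), (16.950969696044922, 16.58201026916504), 26.67909049987793)
90.50958154885207 a -0.8043188855777991
row: rot [-7.776e-01 -1.000e-04 -1.000e-04] shift [  31.2   59.5 -122.4] |d| 139.6 deg 44.6
[494.85351647 -34.48575078  84.5       ]
```

Call:
servo_tool --moves "-0.18 0 0 0 20 -40 0.5;-0.36 0 0 5 40 -80 0.5;-0.54 0 0 20 59.5 -122 0.5;-0.72 0 0 31 59.5 -122 0.5;-0.777 0 0 31 59.5 -122 0.5"

```text
t: 14.5
tcp_pos: [493.9, -34.5, 302.8]
tool_rot: [2.003, 1.567, 2.774]
contact_force: [0.9, 0.3, 0.0]
width: 42.6
```

Call:
servo_tool --moves "0 0 0 0 0 0 0.5;0 0 0 0 0 0 0.5"

```text
t: 14.75
tcp_pos: [495.1, -35.3, 304.7]
tool_rot: [2.073, 1.57, 2.839]
contact_force: [0.6, -0.3, 0.7]
width: 42.6
```

```bash
python3 - <<'E'
from h import *
p=grab('wrist','w11.png')
a=-.804;go(np.r_[PIV+90*np.array([-np.cos(a),-np.sin(a)]),66],np.pi/2+a)
E
```

```text
row: rot [-0.0008 -0.0003 -0.0006] shift [83.9 -0.2 -0.6] |d| 83.9 deg 0.1
```

View pics/w11.png

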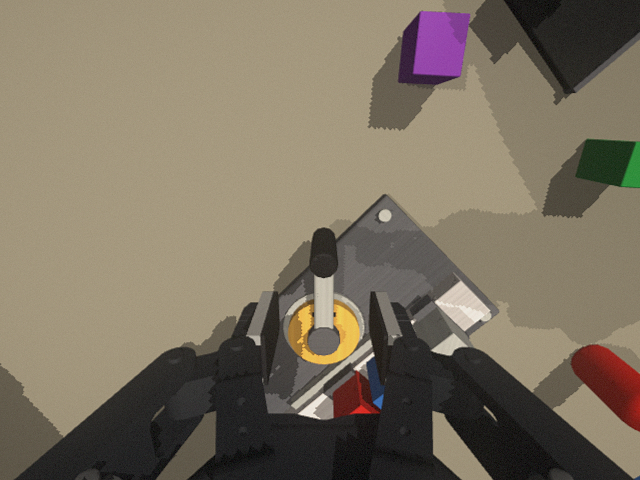

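Call:
servo_tool --moves "0 0 0 40 0 -0.5 0.5;0 0 0 75 0 -0.5 0.5;0 0 0 84 0 -0.5 0.5;0 0 0 84 0 -0.5 0.5"

```text
t: 15.3
tcp_pos: [494.9, -35.8, 221.6]
tool_rot: [2.152, 1.57, 2.919]
contact_force: [0.6, -1.4, 0.1]
width: 42.3
```

```bash
cat >> h.py <<'E'
def cmd(a): # commanded hand pose on arc
    return down(np.pi/2+a),np.r_[PIV+90*np.array([-np.cos(a),-np.sin(a)]),221]
def ft():
    o=manip.get_obs();z=toolR().as_matrix();f=z.T@o['contact_force'];d=o['tcp_pos'][:2]-PIV
    print('t',o['t'],'F tool xyz',np.round(f,2),'hand a %.4f r %.1f'%(np.arctan2(-d[1],-d[0]),np.hypot(*d)),'w',round(float(o['width']),1))
E
python3 - <<'E'
from h import *
ft()
arc([-.7,-.6,-.5,-.4,-.3],base=cmd(-.804))
E
```

```text
t 15.3 F tool xyz [-0.1  -1.38 -0.54] hand a -0.8054 r 90.0 w 42.3
a -0.70 [-0.104  0.     0.   ] [ 0.  -0.5 -9.3]
a -0.60 [-0.204  0.     0.   ] [  0.   -1.9 -18.2]
a -0.50 [-0.304  0.     0.   ] [  0.   -4.1 -26.9]
a -0.40 [-0.404  0.     0.   ] [  0.   -7.2 -35.4]
a -0.30 [-0.504  0.     0.   ] [  0.  -11.2 -43.5]
```

Call:
servo_tool --moves "-0.104 0 0 0 -0.5 -9.3 0.5;-0.204 0 0 0 -1.9 -18.2 0.5;-0.304 0 0 0 -4.1 -26.9 0.5;-0.404 0 0 0 -7.2 -35.4 0.5;-0.504 0 0 0 -11.2 -43.5 0.5"

```text
t: 15.92
tcp_pos: [472.2, -74.1, 223.5]
tool_rot: [-1.08, 1.567, 0.195]
contact_force: [3.2, 4.3, -0.5]
width: 43.1
```

```bash
python3 - <<'E'
from h import *
ft()
arc([-.28,-.26,-.24,-.22,-.20],base=cmd(-.3))
E
```

```text
t 15.925 F tool xyz [ 0.5  -1.76  5.06] hand a -0.3031 r 89.1 w 43.1
a -0.28 [-0.02 -0.   -0.  ] [ 0.  -0.  -1.8]
a -0.26 [-0.04 -0.   -0.  ] [ 0.  -0.1 -3.6]
a -0.24 [-0.06 -0.   -0.  ] [ 0.  -0.2 -5.4]
a -0.22 [-0.08 -0.   -0.  ] [ 0.  -0.3 -7.2]
a -0.20 [-0.1 -0.   0. ] [ 0.  -0.4 -9. ]
```

Call:
servo_tool --moves "-0.02 0 0 0 0 -1.8 0.5;-0.04 0 0 0 -0.1 -3.6 0.5;-0.06 0 0 0 -0.2 -5.4 0.5;-0.08 0 0 0 -0.3 -7.2 0.5;-0.1 0 0 0 -0.4 -9 0.5"

```text
t: 16.55
tcp_pos: [469.9, -82.5, 223.1]
tool_rot: [-1.22, 1.568, 0.15]
contact_force: [1.8, 5.0, 1.2]
width: 42.6
```

```bash
python3 - <<'E'
from h import *
ft()
E
```

```text
t 16.55 F tool xyz [-1.23 -0.79  5.24] hand a -0.2055 r 89.2 w 42.6
```

Call:
servo_tool --moves "-0.02 0 0 0 0 -1.8 0.5;-0.04 0 0 0 -0.1 -3.6 0.5;-0.06 0 0 0 -0.2 -5.4 0.5;-0.08 0 0 0 -0.3 -7.2 0.5;-0.1 0 0 0 -0.4 -9 0.5"

```text
t: 17.18
tcp_pos: [468.5, -91.4, 223.1]
tool_rot: [-1.291, 1.568, 0.179]
contact_force: [2.6, 5.7, 1.3]
width: 42.3
```

```bash
python3 - <<'E'
from h import *
ft()
arc([-.09,-.08,-.07,-.06,-.05],base=cmd(-.1))
s=grab('scene','s12.png');im=cv2.cvtColor(s['image'],cv2.COLOR_RGB2BGR)[180:290,230:370];cv2.imwrite('pics/s12c.png',cv2.resize(im,None,fx=5,fy=5))
E
```

```text
t 17.175 F tool xyz [-1.28 -2.05  5.97] hand a -0.1048 r 89.3 w 42.3
a -0.09 [-0.01  0.    0.  ] [ 0.  -0.  -0.9]
a -0.08 [-0.02  0.    0.  ] [ 0.  -0.  -1.8]
a -0.07 [-0.03  0.    0.  ] [ 0.  -0.  -2.7]
a -0.06 [-0.04  0.    0.  ] [ 0.  -0.1 -3.6]
a -0.05 [-0.05  0.    0.  ] [ 0.  -0.1 -4.5]
```

View pics/s12c.png

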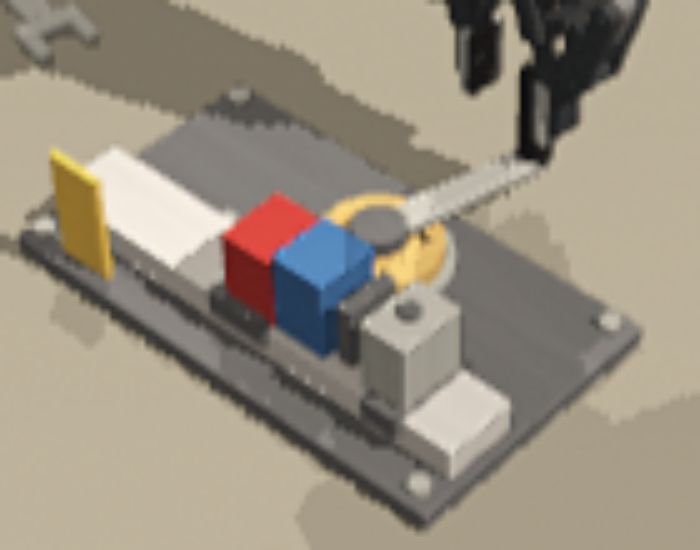

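Call:
servo_tool --moves "-0.01 0 0 0 0 -0.9 0.5;-0.02 0 0 0 0 -1.8 0.5;-0.03 0 0 0 0 -2.7 0.5;-0.04 0 0 0 -0.1 -3.6 0.5;-0.05 0 0 0 -0.1 -4.5 0.5"

```text
t: 17.85
tcp_pos: [468.2, -95.8, 223.0]
tool_rot: [-1.327, 1.568, 0.193]
contact_force: [1.0, 6.2, 2.6]
width: 42.5
```

```bash
python3 - <<'E'
from h import *
ft()
for i in range(4): grab('wrist'); ft()
E
```

```text
t 17.85 F tool xyz [-2.56 -0.66  6.24] hand a -0.0548 r 89.3 w 42.5
t 17.9 F tool xyz [-2.24 -1.75  5.41] hand a -0.0538 r 89.3 w 42.7
t 17.95 F tool xyz [-2.06 -2.1   4.92] hand a -0.0541 r 89.3 w 42.7
t 18.0 F tool xyz [-2.18 -1.13  4.96] hand a -0.0540 r 89.3 w 42.7
t 18.05 F tool xyz [-2.66 -0.73  4.38] hand a -0.0541 r 89.3 w 42.8
```

Call:
servo_tool --moves "-0.01 0 0 0 0 -0.9 0.5;-0.02 0 0 0 0 -1.8 0.5;-0.03 0 0 0 0 -2.7 0.5;-0.04 0 0 0 -0.1 -3.6 0.5"

```text
t: 18.55
tcp_pos: [468.0, -99.4, 223.0]
tool_rot: [-1.363, 1.568, 0.197]
contact_force: [1.5, 6.0, 2.7]
width: 42.5
```

```bash
python3 - <<'E'
from h import *
ft()
for i in range(4): grab('wrist'); ft()
E
```

```text
t 18.55 F tool xyz [-2.68 -1.48  6.05] hand a -0.0144 r 89.3 w 42.5
t 18.6 F tool xyz [-2.14 -1.06  5.44] hand a -0.0135 r 89.3 w 43.0
t 18.65 F tool xyz [-2.12 -1.38  5.81] hand a -0.0141 r 89.3 w 42.8
t 18.7 F tool xyz [-1.99 -1.15  4.79] hand a -0.0140 r 89.3 w 42.5
t 18.75 F tool xyz [-2.61 -1.16  5.89] hand a -0.0140 r 89.3 w 42.5
```

```bash
cat >> h.py <<'E'
def fa(n=8):
    F=[];A=[]
    for i in range(n):
        if i: viewer.grab_frame('wrist')
        o=manip.get_obs();F.append(toolR().as_matrix().T@o['contact_force']);d=o['tcp_pos'][:2]-PIV;A.append(np.arctan2(-d[1],-d[0]))
    F=np.array(F);print('t',o['t'],'first z %.2f'%F[0,2],'mean(rest) xyz',F[1:].mean(0).round(2),'sd',F[1:,2].std().round(2),'hand a %.4f'%np.mean(A[1:]),'w',round(float(o['width']),2))
E
```

Call:
servo_tool --moves "-0.01 0 0 0 0 -0.9 0.5;-0.02 0 0 0 0 -1.8 0.5;-0.03 0 0 0 0 -2.7 0.5;-0.03 0 0 0 0 -2.7 0.5"

```text
t: 19.25
tcp_pos: [468.0, -102.2, 223.0]
tool_rot: [-1.409, 1.568, 0.18]
contact_force: [1.2, 4.9, 0.3]
width: 42.4
```

```bash
python3 -c "
from h import *
fa()"
```

```text
t 19.6 first z 4.90 mean(rest) xyz [-2.26 -1.79  4.93] sd 0.24 hand a 0.0163 w 42.96
```

Call:
servo_tool --moves "-0.01 0 0 0 0 -0.9 0.5;-0.02 0 0 0 0 -1.8 0.5;-0.02 0 0 0 0 -1.8 0.5"

```text
t: 19.98
tcp_pos: [468.1, -104.0, 223.0]
tool_rot: [-1.475, 1.568, 0.135]
contact_force: [1.3, 6.0, 1.7]
width: 42.4
```

```bash
python3 -c "
from h import *
fa()
s=grab('scene','s13.png');im=cv2.cvtColor(s['image'],cv2.COLOR_RGB2BGR)[180:290,230:370];cv2.imwrite('pics/s13c.png',cv2.resize(im,None,fx=5,fy=5))"
```

```text
t 20.325 first z 5.90 mean(rest) xyz [-2.04 -1.84  5.04] sd 0.24 hand a 0.0364 w 42.44
```

View pics/s13c.png

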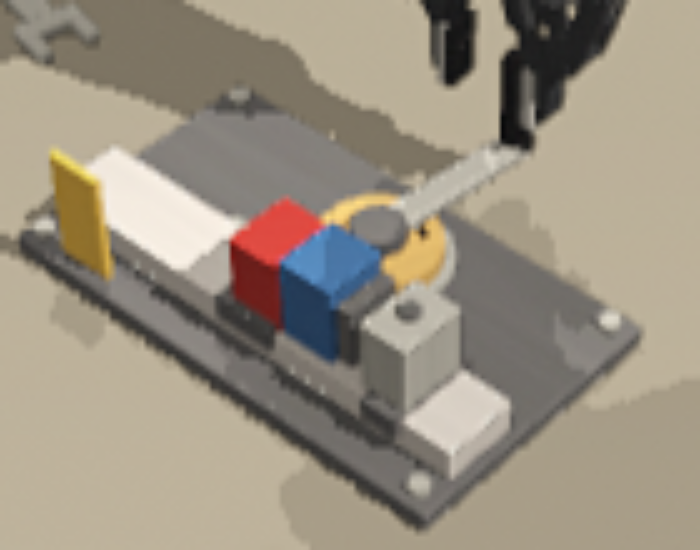

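Call:
servo_tool --moves "-0.005 0 0 0 0 -0.4 0.5;-0.01 0 0 0 0 -0.9 0.5;-0.01 0 0 0 0 -0.9 0.5"

```text
t: 20.75
tcp_pos: [468.1, -104.8, 223.0]
tool_rot: [-1.46, 1.568, 0.16]
contact_force: [2.3, 4.8, 0.9]
width: 42.8
```

```bash
python3 -c "
from h import *
fa(5)"
```

```text
t 20.95 first z 4.71 mean(rest) xyz [-1.93 -1.63  5.31] sd 0.16 hand a 0.0461 w 42.66
```

Call:
servo_tool --moves "-0.005 0 0 0 0 -0.4 0.5;-0.01 0 0 0 0 -0.9 0.5;-0.01 0 0 0 0 -0.9 0.5"

```text
t: 21.32
tcp_pos: [468.1, -105.7, 223.0]
tool_rot: [-1.451, 1.568, 0.179]
contact_force: [1.3, 5.4, 2.9]
width: 42.6
```

```bash
python3 -c "
from h import *
fa(5)"
```

```text
t 21.525 first z 5.35 mean(rest) xyz [-2.17 -2.22  5.33] sd 0.06 hand a 0.0562 w 42.67
```

Call:
servo_tool --moves "-0.005 0 0 0 0 -0.4 0.5;-0.01 0 0 0 0 -0.9 0.5;-0.01 0 0 0 0 -0.9 0.5"

```text
t: 21.9
tcp_pos: [468.2, -106.6, 223.0]
tool_rot: [-1.447, 1.568, 0.193]
contact_force: [1.0, 5.0, 1.8]
width: 42.6
```

```bash
python3 -c "
from h import *
fa(5)"
```

```text
t 22.1 first z 4.93 mean(rest) xyz [-1.9  -2.53  5.34] sd 0.36 hand a 0.0663 w 43.01
```

Call:
servo_tool --moves "-0.003 0 0 0 0 -0.3 0.5;-0.006 0 0 0 0 -0.5 0.5;-0.006 0 0 0 0 -0.5 0.5"

```text
t: 22.48
tcp_pos: [468.2, -107.1, 223.1]
tool_rot: [-1.468, 1.568, 0.177]
contact_force: [1.7, 5.1, 1.7]
width: 42.9
```

```bash
python3 -c "
from h import *
fa(5)"
```

```text
t 22.675 first z 4.98 mean(rest) xyz [-1.74 -2.29  5.3 ] sd 0.42 hand a 0.0717 w 42.78
```

Call:
servo_tool --moves "-0.003 0 0 0 0 -0.25 0.5;-0.003 0 0 0 0 -0.25 0.5"

```text
t: 22.92
tcp_pos: [468.3, -107.4, 223.0]
tool_rot: [-1.459, 1.568, 0.19]
contact_force: [1.7, 5.5, 2.2]
width: 42.7
```

Call:
servo_tool --moves "-0.003 0 0 0 0 -0.25 0.5;-0.003 0 0 0 0 -0.25 0.5"

```text
t: 23.18
tcp_pos: [468.3, -107.6, 223.0]
tool_rot: [-1.467, 1.568, 0.185]
contact_force: [1.6, 5.7, 2.1]
width: 42.8
```

Call:
servo_tool --moves "-0.003 0 0 0 0 -0.25 0.5;-0.003 0 0 0 0 -0.25 0.5"

```text
t: 23.42
tcp_pos: [468.3, -107.8, 223.0]
tool_rot: [-1.48, 1.568, 0.175]
contact_force: [2.1, 5.2, 2.5]
width: 42.8
```

```bash
python3 -c "
from h import *
fa(4)"
```

```text
t 23.575 first z 4.96 mean(rest) xyz [-1.93 -1.99  5.23] sd 0.69 hand a 0.0802 w 42.79
```

Call:
servo_tool --moves "-0.003 0 0 0 0 -0.3 0.5;-0.003 0 0 0 0 -0.3 0.5"

```text
t: 23.82
tcp_pos: [468.3, -108.1, 223.0]
tool_rot: [-1.47, 1.568, 0.188]
contact_force: [1.8, 4.6, 2.4]
width: 42.3
```

Call:
servo_tool --moves "-0.003 0 0 0 0 -0.3 0.5;-0.003 0 0 0 0 -0.3 0.5"

```text
t: 24.08
tcp_pos: [468.3, -108.4, 223.0]
tool_rot: [-1.458, 1.568, 0.202]
contact_force: [1.0, 5.9, 2.8]
width: 42.7
```

Call:
servo_tool --moves "-0.003 0 0 0 0 -0.3 0.5;-0.003 0 0 0 0 -0.3 0.5"

```text
t: 24.32
tcp_pos: [468.4, -108.7, 223.0]
tool_rot: [-1.481, 1.568, 0.183]
contact_force: [1.6, 5.7, 1.6]
width: 42.8
```

Call:
servo_tool --moves "-0.003 0 0 0 0 -0.3 0.5;-0.003 0 0 0 0 -0.3 0.5"

```text
t: 24.58
tcp_pos: [468.4, -109.1, 223.0]
tool_rot: [-1.487, 1.568, 0.179]
contact_force: [2.0, 5.9, 1.6]
width: 42.5
```

Call:
servo_tool --moves "-0.003 0 0 0 0 -0.3 0.5;-0.003 0 0 0 0 -0.3 0.5"

```text
t: 24.82
tcp_pos: [468.4, -109.3, 223.0]
tool_rot: [-1.474, 1.568, 0.196]
contact_force: [1.8, 5.9, 2.8]
width: 42.5
```

```bash
python3 - <<'E'
from h import *
fa(3)
s=grab('scene','s14.png');im=cv2.cvtColor(s['image'],cv2.COLOR_RGB2BGR)[215:260,270:330];cv2.imwrite('pics/s14c.png',cv2.resize(im,None,fx=12,fy=12,interpolation=cv2.INTER_CUBIC))
E
```

```text
t 24.925 first z 5.73 mean(rest) xyz [-1.94 -1.65  4.9 ] sd 0.09 hand a 0.0967 w 42.62
```

View pics/s14c.png

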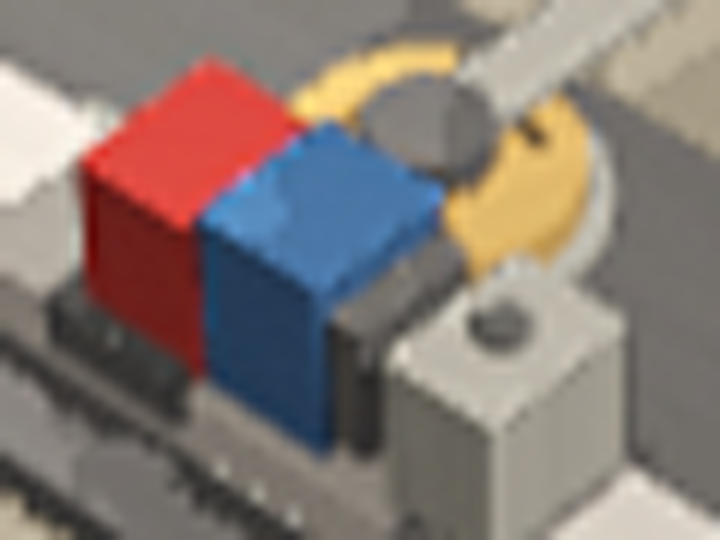

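Call:
servo_tool --moves "-0.003 0 0 0 0 -0.3 0.5;-0.003 0 0 0 0 -0.3 0.5"

```text
t: 25.22
tcp_pos: [468.4, -109.6, 223.0]
tool_rot: [-1.485, 1.568, 0.188]
contact_force: [1.8, 5.4, 2.2]
width: 42.9
```

Call:
servo_tool --moves "-0.003 0 0 0 0 -0.3 0.5;-0.003 0 0 0 0 -0.3 0.5"

```text
t: 25.48
tcp_pos: [468.5, -109.9, 223.0]
tool_rot: [-1.466, 1.568, 0.209]
contact_force: [2.4, 4.9, 2.6]
width: 42.6
```

Call:
servo_tool --moves "-0.003 0 0 0 0 -0.3 0.5;-0.003 0 0 0 0 -0.3 0.5"

```text
t: 25.72
tcp_pos: [468.5, -110.2, 223.0]
tool_rot: [-1.409, 1.568, 0.269]
contact_force: [1.1, 5.0, 2.6]
width: 42.6
```

Call:
servo_tool --moves "-0.003 0 0 0 0 -0.3 0.5;-0.003 0 0 0 0 -0.3 0.5"

```text
t: 25.98
tcp_pos: [468.5, -110.4, 223.0]
tool_rot: [-1.288, 1.568, 0.393]
contact_force: [1.4, 5.9, 1.3]
width: 42.5
```

Call:
servo_tool --moves "-0.003 0 0 0 0 -0.3 0.5;-0.003 0 0 0 0 -0.3 0.5"

```text
t: 26.22
tcp_pos: [468.5, -110.6, 222.9]
tool_rot: [-1.193, 1.568, 0.492]
contact_force: [2.3, 7.6, 2.6]
width: 42.8
```

```bash
python3 - <<'E'
from h import *
o=manip.get_obs();print(o['tcp_pos'].round(3))
fa(7)
o=manip.get_obs();print(o['tcp_pos'].round(3))
s=grab('scene','s15.png');im=cv2.cvtColor(s['image'],cv2.COLOR_RGB2BGR)[215:260,270:330];cv2.imwrite('pics/s15c.png',cv2.resize(im,None,fx=12,fy=12,interpolation=cv2.INTER_CUBIC))
E
```

```text
[ 468.546 -110.569  222.938]
t 26.525 first z 7.32 mean(rest) xyz [-2.21 -2.49  7.56] sd 0.17 hand a 0.1107 w 43.0
[ 468.563 -110.546  222.953]
```

View pics/s15c.png

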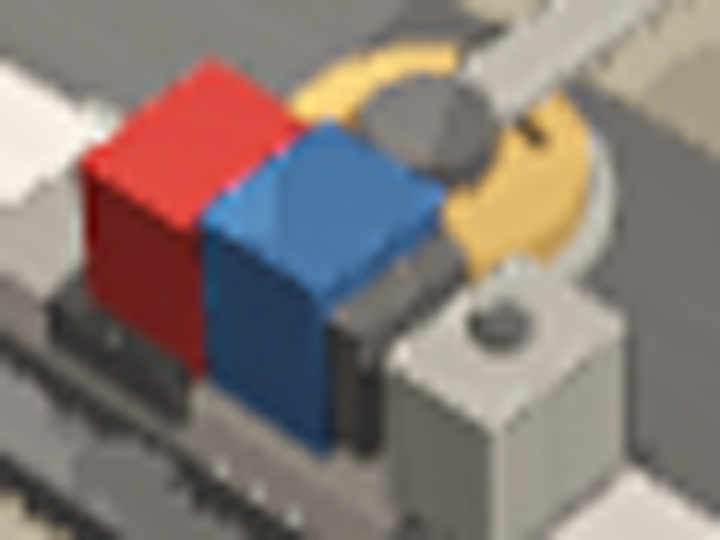

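Call:
servo_tool --moves "-0.001 0 0 0 0 -0.1 0.5;-0.001 0 0 0 0 -0.1 0.5"

```text
t: 26.82
tcp_pos: [468.6, -110.6, 223.0]
tool_rot: [-1.176, 1.568, 0.51]
contact_force: [2.2, 7.6, 2.1]
width: 42.6
```

```bash
python3 - <<'E'
from h import *
fa(7)
E
```

```text
t 27.125 first z 7.28 mean(rest) xyz [-2.3  -2.82  7.49] sd 0.12 hand a 0.1112 w 42.82
```

Call:
servo_tool --moves "-0.0015 0 0 0 0 -0.15 0.5;-0.0015 0 0 0 0 -0.15 0.5"

```text
t: 27.38
tcp_pos: [468.6, -110.7, 222.9]
tool_rot: [-1.129, 1.568, 0.558]
contact_force: [2.7, 8.2, 2.6]
width: 42.9
```

```bash
python3 - <<'E'
from h import *
fa(7)
E
```

```text
t 27.675 first z 7.82 mean(rest) xyz [-2.36 -3.18  8.33] sd 0.4 hand a 0.1123 w 42.92
```

Call:
servo_tool --moves "0 0 0 0 0 1 0.5;0 0 0 0 0 4 0.5;0 0 0 0 0 11 0.5;0 0 0 0 0 11.5 0.5;0 0 0 0 0 11.5 0.5"

```text
t: 28.3
tcp_pos: [466.5, -100.0, 221.4]
tool_rot: [-3.069, 1.57, -1.381]
contact_force: [0.1, 0.0, 0.5]
width: 43.1
```

```bash
python3 - <<'E'
from h import *
ft();p=grab('wrist','w16.png')
E
```

```text
t 28.3 F tool xyz [-0.52 -0.06  0.03] hand a -0.0082 r 90.8 w 43.1
```

View pics/w16.png

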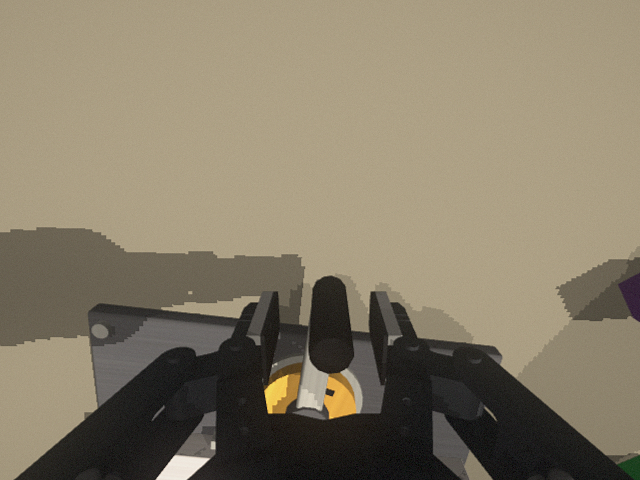

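Call:
servo_tool --moves "0 0 0 -15 0 -1 0.5;0 0 0 -60 0 -1 0.5;0 0 0 -120 0 -1 0.5;0 0 0 -150 15 0 0.5;0 0 0 -150 15 0 0.5"

```text
t: 28.98
tcp_pos: [451.7, -102.2, 375.2]
tool_rot: [-2.227, 1.565, -0.539]
contact_force: [-0.1, -1.2, -0.2]
width: 42.8
```

```bash
python3 - <<'E'
from h import *
st()
p=grab('wrist','w17.png');W=cloud(p);im=p['image'].astype(int);Z=W[...,2]
q=W[(Z>81)&(Z<90)&(im.max(-1)<70)];q=q[(abs(q[:,0]-468)<25)&(abs(q[:,1]+99)<30)]
k=np.array(cv2.minAreaRect(q[:,:2].astype(np.float32))[0]);d=k-PIV;print(len(q),k,np.hypot(*d),'a',np.arctan2(-d[1],-d[0]))
s=grab('scene','s17.png');im=cv2.cvtColor(s['image'],cv2.COLOR_RGB2BGR)[170:340,230:570];cv2.imwrite('pics/s17c.png',cv2.resize(im,None,fx=2.35,fy=2.35,interpolation=cv2.INTER_CUBIC))
E
```

```text
t 28.975
joints [-0.506 -0.328 -0.359  1.534 -0.    -0.623]
joint_vel [ 0.003  0.039 -0.056 -0.046  0.003  0.009]
joint_torque [-1.5000e-02 -3.6007e+01  5.2159e+01  9.4400e-01 -4.2000e-02 -1.1800e-01]
tcp_pos [ 451.735 -102.205  375.184]
tool_rot [-2.227  1.565 -0.539]
contact_force [-0.065 -1.162 -0.165]
moment [ 0.01  -0.025  0.021]
width 42.791
326 [465.40774536 -97.54174042] 91.94651198478972 a -0.03435563663410347
```

View pics/w17.png

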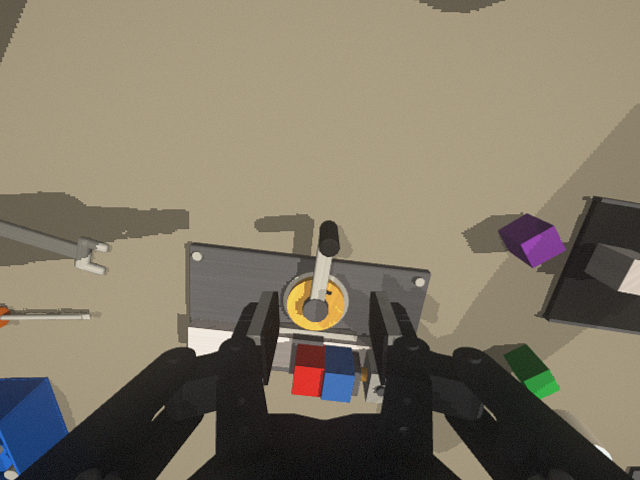

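View pics/s17c.png

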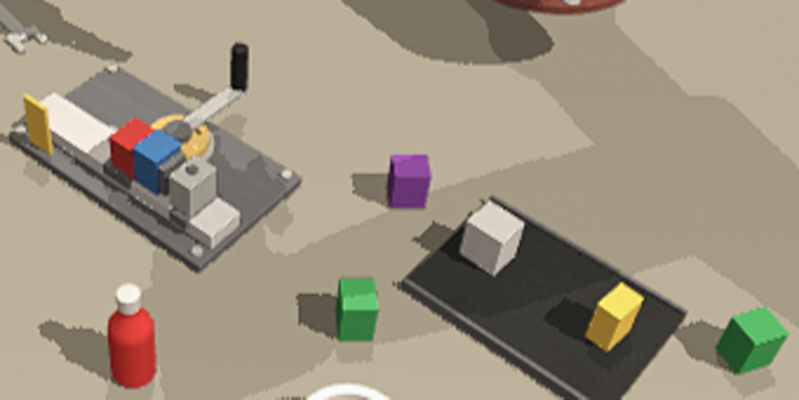

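```bash
python3 -c "
from h import *
print(manip.job_done())"
```

```text
the job is handed in; nothing more can be done
None
```

I did the job as asked and handed it in at about 29 s of the 72 s allowed. The blue block now stands on the rail, nipped between the red jaw and the stop pad, and the robot is clear of everything.

- **Opening and placing:** I drew the jaw back about 35 mm with the knob. Then I took the blue block from the tray and stood it square on the rail, about 6 mm in front of the pad.
- **Nip:** I came up in small closing steps. The force at the knob held steady at about 5.2 N while the jaw moved freely. It rose when the block met the pad and held at 8.3 N at the end. Those 3.1 N extra mean a squeeze of about 9 to 16 N by the stated ratio. I inferred that figure from the knob force; I could not measure the squeeze itself.
- **Slack:** The last push was a closing one, and the finger then backed off the knob without touching it again. A final look put the lever at -0.034 rad, against about -0.025 rad at the end of the push. That 0.01 rad gap is within measuring error; with the slack on the opening side it would read about -0.245 rad.
- **Other checks:** The last pictures show jaw, block and pad touching with no gap I could see. The yellow and grey blocks are still on the tray, and the red bottle, wrench and screwdriver have not visibly moved. The tape roll is only partly in view in the last pictures, but I never went near it.
- **Disagreement:** The scene and top cameras differed by several mm (up to about 9 mm at the knob and pivot), so I used the wrist camera for positions.

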